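Weigh the fittings tins and put them away in the lidded pot

TASK

Take stock of the fittings: lift the lid off the pot by its knob and lay it knob up in the middle of the cork mat, then weigh the tins that are there one at a time, the largest first and so on down in size, standing each upright and alone at the centre of the balance pan and letting go until it has rested there for a good second. Stand all the weighed tins upright on the floor of the pot and put the lid back on so that it sits fully home.

Things in the scene. Friction and masses are not known exactly. Their poses are not given: they have to be found in the camera images.
- pot: Fixed round aluminium pot, open at the top (outer diameter 198, inner diameter 190, height 76 mm; floor 5 mm thick), two dark stub handles on its sides. Origin: centre of its underside on the bench.
- lid: Loose aluminium lid of the pot, 350 g: a disc 208 mm across and 6 mm thick over a 178 mm, 6 mm deep plug that sits inside the pot's mouth; black knob on top. Origin: centre of the plug's underside; seated, it is 70 mm above the pot's origin.
- lid_knob (a point): Centre of the lid's black cylindrical knob (34 mm diameter, 24 mm high, its underside 16 mm above the disc), 40 mm above the lid's origin.
- mat: Round cork mat fixed to the bench, 200 mm diameter, 3 mm thick, where the lid is put. Origin: centre of its underside.
- pan_top (a point): Centre of the top face of the flat round steel pan (170 mm diameter) of the grey spring balance. The pan's top is 108 mm above the bench when empty; the balance itself does not move.
- tape_roll: Roll of pale tape lying flat, 76 mm diameter, 22 mm high; a bystander. Origin: centre of its underside.
- wax_block: Pale block, 60 x 45 x 24 mm; a bystander. Origin: centre of its underside.
- pan (a joint): Sinking of the balance pan in m: 0 empty, grows as it is loaded (about 16 mm per kg, stop at 16 mm).
- tin_a: The largest closed round tin of fittings: plain bare metal, low centre of mass, 66 mm diameter, 60 mm tall, 0.1 to 0.55 kg, standing upright on the bench. May be absent. Origin: centre of its base; z is its axis.
- tin_b: The second largest closed round tin of fittings: plain bare metal, low centre of mass, 59 mm diameter, 54 mm tall, 0.1 to 0.55 kg, standing upright on the bench. May be absent. Origin: centre of its base; z is its axis.
- tin_c: The third largest closed round tin of fittings: plain bare metal, low centre of mass, 52 mm diameter, 48 mm tall, 0.1 to 0.55 kg, standing upright on the bench. May be absent. Origin: centre of its base; z is its axis.
- tin_d: The smallest closed round tin of fittings: plain bare metal, low centre of mass, 45 mm diameter, 44 mm tall, 0.1 to 0.55 kg, standing upright on the bench. May be absent. Origin: centre of its base; z is its axis.
Not all that is in view belongs to the job. What is shaped like the mat but grey is not meant.

How it is judged (in metres and radians):
On the way, in this order (a step that is already met when the one before it is completed fails the run):
1. the lid is off the pot and lies flat, knob up, on the cork mat, let go (horizontal distance between lid and mat below 0.06 m and z of lid in the frame of mat below 0.008 m and angle between lid's own z axis and vertical below 0.06 rad and contact force between lid and the fingers below 0.05 N and linear speed of lid below 0.02 m/s), for 0.3 s.
2. the largest tin, if present, stands upright alone on the pan, within 18 mm of its centre, let go and settled (horizontal distance between tin_a and pan_top below 0.018 m and z of tin_a in the frame of pan_top between -0.006 and 0.006 m and angle between tin_a's own z axis and vertical below 0.1 rad and contact force between tin_a and the fingers below 0.05 N and linear speed of tin_a below 0.02 m/s and horizontal distance between tin_a and tin_b above 0.115 m and horizontal distance between tin_a and tin_c above 0.115 m and horizontal distance between tin_a and tin_d above 0.115 m), for 0.8 s.
3. the second largest tin, if present, stands upright alone on the pan, within 18 mm of its centre, let go and settled (horizontal distance between tin_b and pan_top below 0.018 m and z of tin_b in the frame of pan_top between -0.006 and 0.006 m and angle between tin_b's own z axis and vertical below 0.1 rad and contact force between tin_b and the fingers below 0.05 N and linear speed of tin_b below 0.02 m/s and horizontal distance between tin_b and tin_a above 0.115 m and horizontal distance between tin_b and tin_c above 0.115 m and horizontal distance between tin_b and tin_d above 0.115 m), for 0.8 s.
4. the third largest tin, if present, stands upright alone on the pan, within 18 mm of its centre, let go and settled (horizontal distance between tin_c and pan_top below 0.018 m and z of tin_c in the frame of pan_top between -0.006 and 0.006 m and angle between tin_c's own z axis and vertical below 0.1 rad and contact force between tin_c and the fingers below 0.05 N and linear speed of tin_c below 0.02 m/s and horizontal distance between tin_c and tin_a above 0.115 m and horizontal distance between tin_c and tin_b above 0.115 m and horizontal distance between tin_c and tin_d above 0.115 m), for 0.8 s.
5. the smallest tin, if present, stands upright alone on the pan, within 18 mm of its centre, let go and settled (horizontal distance between tin_d and pan_top below 0.018 m and z of tin_d in the frame of pan_top between -0.006 and 0.006 m and angle between tin_d's own z axis and vertical below 0.1 rad and contact force between tin_d and the fingers below 0.05 N and linear speed of tin_d below 0.02 m/s and horizontal distance between tin_d and tin_a above 0.115 m and horizontal distance between tin_d and tin_b above 0.115 m and horizontal distance between tin_d and tin_c above 0.115 m), for 0.8 s.
At the end, for the whole second after the job is handed in: Every tin present stands upright (within 0.1 rad) on the floor of the pot, and the lid is seated on the pot: centred within 10 mm, level within 0.04 rad and fully down, everything at rest and let go (horizontal distance between each of tin_a, tin_b, tin_c, tin_d and pot below 0.08 m and z of tin_a in the frame of pot between -0.002 and 0.012 m and angle between each of tin_a, tin_b, tin_c, tin_d's own z axis and vertical below 0.1 rad and linear speed of each of tin_a, tin_b, tin_c, tin_d, lid below 0.02 m/s and z of tin_b in the frame of pot between -0.002 and 0.012 m and z of tin_c in the frame of pot between -0.002 and 0.012 m and z of tin_d in the frame of pot between -0.002 and 0.012 m and horizontal distance between lid and pot below 0.01 m and z of lid in the frame of pot between 0.065 and 0.074 m and angle between lid's own z axis and vertical below 0.04 rad and contact force between lid and the fingers below 0.05 N); the robot touches nothing.
Of tin_a, tin_b, tin_c, tin_d only 2 to 3 are there at a start; the rules pass over those that are not, and their reading is None.
At some moment in a run one of tin_a, tin_b, tin_c, tin_d, lid may be knocked a few centimetres aside while the robot is not near it.
It also fails if it takes over 210 s, if anything falls off the work surface, if the arm or the gripper's body presses on something with over 40 N, if the wrist force passes 120 N, or if a joint passes its speed limit or range.

ROBOT

A 7-joint arm with a two-finger parallel gripper is mounted at the origin on the work surface. World frame = base frame: x ahead of the robot, y to its left, z up, the work surface at z = 0. Lengths are in m, angles in degrees, forces in N, time in s.
With the tool pointing down it reaches from about 0.4 to 0.875 m from the base axis. Payload 6.5 kg.
Tool frame: the origin (TCP) lies on the centre line of the jaws, within the pads' length; the fingertips stand 11 mm ahead of it and the grasp point (between the pads) lies 8 mm behind it; z points along the fingers, y is the line along which they close (so a half turn about z gives the same grasp; the last joint's range is limited). The gripper opens to 88 mm and grips with 3 to 60 N. Pads are 18 mm wide; open, the fingers measure 123 mm over their backs; the gripper's body (75 mm by 187 mm) begins 45 mm behind the grasp point.
Start: joints at [66.738, 30.733, -0.252, 88.115, 0.149, 61.152, -4.079], TCP at [0.217, -0.613, 0.25] pointing down, gripper open.
Joint ranges: [-154.64, 154.64], [-21.42, 123.67], [-72.66, 72.17], [13.99, 137.28], [-74.86, 254.86], [10.95, 109.41], [-158.01, 158.01]. Speed limits (degrees/s): [136.94, 136.94, 180, 180, 180, 180, 180].

INTERFACE

Orientations are given as [roll, pitch, yaw] about the fixed x, y, z axes, in that order (R = Rz(yaw) Ry(pitch) Rx(roll)).
In Python, from cell import arm gives the robot as it stands.
- The arm moves only by the tool play_rows, never from a script. Its argument "series" is a list of rows, each a list of 3 entries, a list of its own where there are three numbers: the shift along the world's x, y, z in mm, then the turn, a rotation vector about the world's x, y, z in degrees, then the closure, from 0 (fully open) to 1 (shut). In form: [[[dx, dy, dz], [rx, ry, rz], claw], ...]. A call has 1 to 5 rows; each row is the pose to reach, as a shift and turn from the pose commanded when the call began; what a row does not reach only later rows make up. A row lasts 1/10 s, in which the tool goes at most 50 mm and 8.59 degrees, less where a joint would pass 70% of its speed; a pose out of reach is approached as far as the arm can. A call with a gripper value outside its range is refused whole. The fingers move at their own pace and stop on an object; "squeeze" is the grip in N (left out, the last holds). Time passes only in rows, so rows that repeat a pose let the fingers close. It gives the time, the measured TCP pose, the force, the opening and the grip force at its end, in the units of the state.
- arm.get_state(): the state, without advancing time (a new reading comes with each control period).
- arm.camera(name): name is "scene" or "top"; returns a dict with "frame" (420x560x3 uint8, red, green, blue), "z_map" (420x560 float32, m along the optical axis (not along the pixel's ray), 0 where there is no reading), "K" (3x3 intrinsics, pixels), "distortion" ([k1, k2, p1, p2, k3] as OpenCV has them; the pictures are not rectified), "R" (3x3) and "t" (3): a world point X has camera coordinates R X + t. Camera axes: x right, y down, z forward; pixel columns grow to the right and rows downward; lengths in m; the calibration is good to about 2 mm. A picture is of the moment at which its call begins.
- arm.hand_in(): hands the job in; it is judged then, once.
The state is a dict: "time_s": time; "joint_positions": joint angles; "joint_velocities": joint speeds; "tau": joint torques, N m; "eef_pos": TCP position; "orientation": TCP orientation; "contact_force": force on the tool from outside, world axes, zero at the start; "moment": the same for the moment, N m; "width": finger opening in m; "gripper_force": force on a finger pad.
Only numpy, scipy, OpenCV 4.12 (cv2) and the standard library are available. Lean on these libraries where they do the work, as an engineer would, in place of code of your own. Each camera call takes 0.05 s, during which the arm holds its last target. There are 200 camera calls.

## Working session

There is one attempt and no reset: what is moved stays moved. The work goes in short steps, Python scripts to look and compute and a tool call to move; the robot and the scene stay as the last step left them, time stands still between calls to the robot, and variables do not carry over. Pictures are saved under pics/ and viewed, at most 14 in all, crops included, and the job is handed in when it is done.

Besides the shell and the picture viewer there is one more tool, called after "Request:" in YAML: its name, and indented under it one key for each argument. play_rows: Moves the arm, as the interface text tells. Its arguments: {"type":"object","properties":{"series":{"type":"array","items":{"type":"array"}},"squeeze":{"type":"number"}},"required":["series"]}

```bash
mkdir -p pics; ls; cat > h.py <<'E'
import numpy as np, cv2
from cell import arm
def cam(n): return arm.camera(n)
def save(c,f,crop=None,s=1):
    im=c["frame"][:,:,::-1]
    if crop: x0,y0,x1,y1=crop; im=im[y0:y1,x0:x1]
    cv2.imwrite("pics/"+f,cv2.resize(im,None,fx=s,fy=s,interpolation=cv2.INTER_CUBIC))
def ray(c,u,v,z):
    p=cv2.undistortPoints(np.array([[[u,v]]],float),c["K"],np.array(c["distortion"]))[0,0]
    R=np.array(c["R"]);t=np.array(c["t"])
    d=R.T@np.array([p[0],p[1],1]);o=-R.T@t
    return o+d*(z-o[2])/d[2]
def cloud(c):
    h,w=c["z_map"].shape
    uv=np.stack(np.meshgrid(np.arange(w),np.arange(h)),-1).reshape(-1,1,2).astype(float)
    p=cv2.undistortPoints(uv,c["K"],np.array(c["distortion"]))[:,0]
    z=c["z_map"].reshape(-1,1)
    X=np.hstack([p*z,z])-np.array(c["t"])
    X=X@np.array(c["R"]); X[z[:,0]<=0]=np.nan
    return X.reshape(h,w,3)
def proj(c,P):
    return cv2.projectPoints(np.array([P],float),cv2.Rodrigues(np.array(c["R"]))[0],np.array(c["t"],float),c["K"],np.array(c["distortion"]))[0][0,0]
E
python3 - <<'E'
from h import *
a=cam("top");b=cam("scene")
save(a,"top0.png",None,1.4);save(b,"scene0.png",None,1.4)
for c in(a,b): print(c["K"],-np.array(c["R"]).T@c["t"])
print(arm.get_state())
E
```

```text
pics
[[433.08933878   0.         282.515488  ]
 [  0.         433.08933878 212.81811282]
 [  0.           0.           1.        ]] [0.23605003 0.02171514 1.14936972]
[[473.343857     0.         280.97947659]
 [  0.         473.343857   214.93947492]
 [  0.           0.           1.        ]] [ 0.96412492 -0.71842551  0.84670801]
{'time_s': 0.1, 'joint_positions': array([66.7370482 , 30.77331137, -0.25409361, 88.16372484,  0.14862435,
       61.15349476, -4.08014215]), 'joint_velocities': array([ 0.03526877, -0.16015547,  0.04085874, -0.13965831, -0.03828779,
        0.01021123,  0.03053731]), 'tau': array([ 2.28191770e-03, -5.72084427e+01,  9.93664674e-01, -2.52235776e+01,
       -5.62466844e-02,  1.34158516e-02,  5.00156546e-05]), 'eef_pos': array([ 0.21646252, -0.61232845,  0.2489339 ]), 'orientation': array([-1.79910031e+02,  6.48228448e-03,  1.94730429e+01]), 'contact_force': array([-0.36701133, -0.8071431 ,  0.30574748]), 'moment': array([0.01369536, 0.02919645, 0.03085755]), 'gripper_force': 0.0, 'width': 0.08850425374409175}
```

View pics/top0.png

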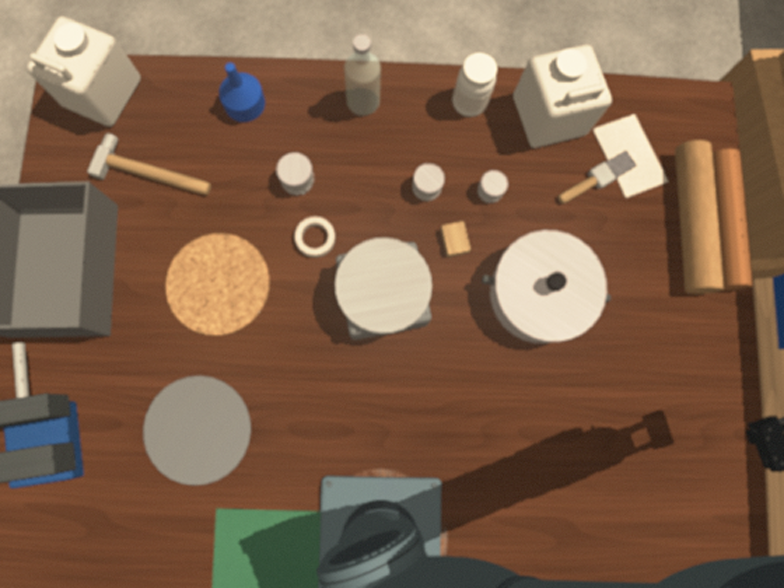

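View pics/scene0.png

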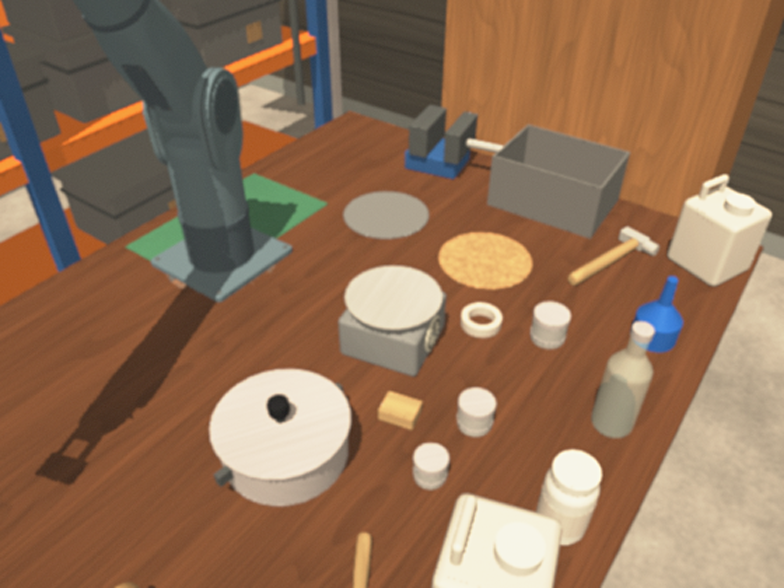

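The top view at 1.4x shows three plain tins at (295,170), (428,180) and (492,184), and the lidded pot at (550,285) with its black knob at (556,281). It also shows the balance pan at (384,285), the cork mat at (217,283), a grey decoy disc at (197,430), the tape roll at (315,236) and the wax block at (455,238). The white jar at (475,80) and the glass bottle at (362,80) could be taken for tins, but they stand taller and have necks.

```bash
cat >> h.py <<'E'
def top_circle(X,xy,zlo,zhi,r=.06):
    """centre/radius of the flat top found in cloud near xy, height band"""
    m=(np.hypot(X[...,0]-xy[0],X[...,1]-xy[1])<r)&(X[...,2]>zlo)&(X[...,2]<zhi)
    P=X[m]
    if len(P)<15: return None
    (cx,cy),R=cv2.minEnclosingCircle(P[:,:2].astype(np.float32))
    return np.round([cx,cy,R,np.median(P[:,2]),len(P),P[:,0].mean(),P[:,1].mean(),np.sqrt(((P[:,:2]-P[:,:2].mean(0))**2).sum(1).mean()*2)],4)
E
python3 - <<'E'
from h import *
a=cam("top");b=cam("scene");X=cloud(a);Y=cloud(b)
np.savez("c0.npz",X=X,Y=Y,fa=a["frame"],fb=b["frame"])
for n,(u,v) in dict(t1=(295,165),t2=(428,176),t3=(492,182),pan=(384,285),lid=(530,300),knob=(556,281),mat=(217,283),tape=(302,236),wax=(455,235),jar=(478,68)).items():
    u/=1.4;v/=1.4;p=X[int(v),int(u)];print(n,np.round(p,3), end=' ')
    print(top_circle(X,p,p[2]-.006,p[2]+.006,.13 if n in('pan','lid','mat') else .05))
    print('   scene',top_circle(Y,p,p[2]-.006,p[2]+.006,.13 if n in('pan','lid','mat') else .05))
hsv=cv2.cvtColor(a["frame"],cv2.COLOR_RGB2HSV)
save(a,"crop1.png",(190,100,380,150),4)
E
```

```text
t1 [0.685 0.18  0.06 ] [6.761e-01 1.799e-01 3.400e-02 5.970e-02 4.530e+02 6.747e-01 1.803e-01
 3.290e-02]
   scene [6.783e-01 1.825e-01 3.560e-02 6.010e-02 3.870e+02 6.781e-01 1.807e-01
 3.450e-02]
t2 [ 0.675 -0.074  0.051] [ 6.680e-01 -7.700e-02  3.030e-02  5.370e-02  3.600e+02  6.669e-01
 -7.680e-02  3.000e-02]
   scene [ 6.709e-01 -7.380e-02  3.200e-02  5.350e-02  4.740e+02  6.714e-01
 -7.750e-02  3.070e-02]
t3 [ 0.668 -0.2    0.047] [ 6.654e-01 -2.053e-01  2.630e-02  4.800e-02  2.800e+02  6.646e-01
 -2.049e-01  2.670e-02]
   scene [ 6.665e-01 -2.027e-01  2.750e-02  4.730e-02  4.400e+02  6.687e-01
 -2.044e-01  2.660e-02]
pan [0.448 0.004 0.105] [4.482e-01 5.800e-03 8.530e-02 1.079e-01 3.219e+03 4.467e-01 6.600e-03
 8.490e-02]
   scene [4.477e-01 8.800e-03 8.660e-02 1.079e-01 2.387e+03 4.500e-01 3.800e-03
 8.540e-02]
lid [ 0.432 -0.26   0.084] [ 4.619e-01 -3.011e-01  1.039e-01  8.260e-02  4.159e+03  4.540e-01
 -2.918e-01  9.950e-02]
   scene [ 4.620e-01 -2.976e-01  1.050e-01  8.130e-02  5.089e+03  4.612e-01
 -2.952e-01  1.008e-01]
knob [ 0.461 -0.298  0.123] [ 4.618e-01 -2.998e-01 
[... 302 characters left out ...]
01 1.300e-01 1.600e-03 3.398e+03 4.665e-01 3.123e-01
 1.280e-01]
tape [0.559 0.165 0.011] [5.557e-01 1.609e-01 4.670e-02 1.010e-02 5.000e+01 5.570e-01 1.509e-01
 4.570e-02]
   scene [5.628e-01 1.430e-01 3.350e-02 1.130e-02 9.100e+01 5.592e-01 1.539e-01
 3.790e-02]
wax [ 0.568 -0.132  0.025] [ 5.608e-01 -1.332e-01  3.640e-02  2.430e-02  3.580e+02  5.612e-01
 -1.334e-01  3.100e-02]
   scene [ 5.609e-01 -1.313e-01  3.670e-02  2.370e-02  4.300e+02  5.625e-01
 -1.326e-01  3.140e-02]
jar [ 0.863 -0.16   0.129] [ 8.631e-01 -1.623e-01  3.290e-02  1.302e-01  4.200e+02  8.611e-01
 -1.631e-01  3.220e-02]
   scene [ 8.636e-01 -1.619e-01  3.230e-02  1.297e-01  8.190e+02  8.653e-01
 -1.644e-01  3.210e-02]
```

View pics/crop1.png

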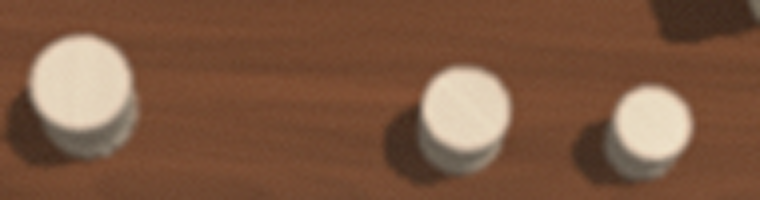

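Choices: tin_a at (0.677,0.180), tin_b at (0.669,-0.077) and tin_c at (0.667,-0.205). Their heights of 60, 54 and 48 mm and their radii match the description, so tin_d is absent. The close crop shows three plain round tins at (82,82), (466,110) and (653,122). The lid knob is at (0.463,-0.299), and I'm setting off there now.

Request:
play_rows:
  series:
    - [[50, 64, 0], [0, 0, 0], 0]
    - [[90, 112, 0], [0, 0, 0], 0]
    - [[120, 154, 0], [0, 0, 0], 0]
    - [[150, 192, 0], [0, 0, 0], 0]
    - [[180, 230, 0], [0, 0, 0], 0]
  squeeze: 30

```text
time_s: 0.7
eef_pos: [0.3716, -0.4142, 0.2498]
orientation: [180.0, 0.0, 19.5]
contact_force: [0.4, -0.4, 0.5]
width: 0.0881
gripper_force: 0.0
```

Request:
play_rows:
  series:
    - [[30, 40, 0], [0, 0, 0], 0]
    - [[66, 84, 0], [0, 0, 0], 0]
    - [[66, 84, -50], [0, 0, 0], 0]
    - [[66, 84, -90], [0, 0, 0], 0]
    - [[66, 84, -90], [0, 0, 0], 0]

```text
time_s: 1.2
eef_pos: [0.4337, -0.3293, 0.1552]
orientation: [-179.5, 0.3, 19.6]
contact_force: [0.0, 0.1, 0.3]
width: 0.0883
gripper_force: 0.0
```

```bash
python3 - <<'E'
from h import *
s=arm.get_state();print(s["time_s"],s["eef_pos"],s["orientation"])
a=cam("top");b=cam("scene");save(b,"s1.png",(100,200,340,400),3)
f=a["frame"];hsv=cv2.cvtColor(f,cv2.COLOR_RGB2HSV)
f0=np.load("c0.npz")["fa"];h=cv2.cvtColor(f0,cv2.COLOR_RGB2HSV)
m=((h[...,0]>8)&(h[...,0]<25)&(h[...,1]>80)&(h[...,2]>150)).astype(np.uint8);m[:,:110]=0;m[:,200:]=0;m[:155]=0;m[250:]=0
k=cv2.findContours(cv2.morphologyEx(m,cv2.MORPH_CLOSE,np.ones((5,5))),0,1)[0];k=max(k,key=cv2.contourArea)
(u,v),r=cv2.minEnclosingCircle(k);print(u,v,r,ray(a,u,v,.003),ray(a,u+r,v,.003))
E
```

```text
1.2 [ 0.4337185  -0.32926291  0.15517495] [-179.54252106    0.3387896    19.55309792]
154.77334594726562 202.3359832763672 38.03215789794922 [0.46059876 0.32328128 0.003     ] [0.46364811 0.22100425 0.003     ]
```

```bash
python3 - <<'E'
from h import *
a=cam("top")
s=arm.get_state();print(s["time_s"],s["eef_pos"],s["orientation"],s["contact_force"])
save(a,"s1.png",(320,150,470,260),5)
E
```

```text
1.35 [ 0.4372479  -0.33303538  0.16128037] [ 1.79906914e+02 -5.24625503e-02  1.94122546e+01] [0.13574141 0.41971338 0.022721  ]
```

Request:
play_rows:
  series:
    - [[26, 34, 0], [0, 0, 0], 0]
    - [[26, 34, 0], [0, 0, 0], 0]
    - [[26, 34, -25], [0, 0, 0], 0]
    - [[26, 34, -45], [0, 0, 0], 0]
    - [[26, 34, -56], [0, 0, 0], 0]

```text
time_s: 1.85
eef_pos: [0.4633, -0.2988, 0.1045]
orientation: [179.9, -0.1, 19.4]
contact_force: [0.1, 0.0, -0.1]
width: 0.088
gripper_force: 0.0
```

```bash
python3 - <<'E'
from h import *
b=cam("scene");save(b,"s2.png",(120,220,320,370),4)
s=arm.get_state();print(s["time_s"],s["eef_pos"],s["orientation"],s["contact_force"])
E
```

```text
1.9 [ 0.46251235 -0.29832046  0.10313726] [-1.79995257e+02  1.10602786e-02  1.94409289e+01] [-1.37456841  0.66360461 -0.85934138]
```

View pics/s2.png

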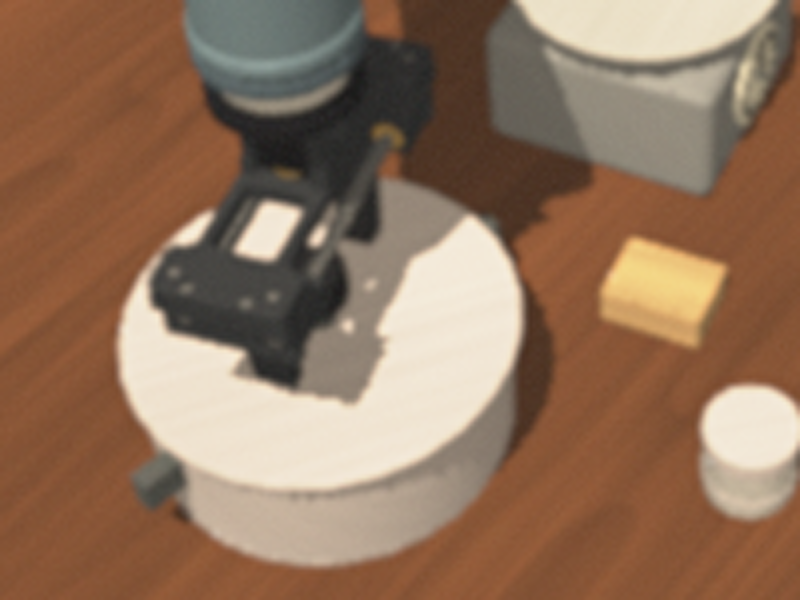

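The crop shows the open jaws astride the knob, about (330,290), above the lid and touching nothing. Closing now.

Request:
play_rows:
  series:
    - [[0, 0, 0], [0, 0, 0], 1]
    - [[0, 0, 0], [0, 0, 0], 1]
    - [[0, 0, 0], [0, 0, 0], 1]
    - [[0, 0, 0], [0, 0, 0], 1]
    - [[0, 0, 0], [0, 0, 0], 1]
  squeeze: 40

```text
time_s: 2.4
eef_pos: [0.4629, -0.2981, 0.1041]
orientation: [180.0, -0.0, 19.5]
contact_force: [0.2, 0.0, -0.1]
width: 0.0504
gripper_force: 0.0
```

Request:
play_rows:
  series:
    - [[0, 0, 0], [0, 0, 0], 1]
    - [[0, 0, 5], [0, 0, 0], 1]
    - [[0, 0, 15], [0, 0, 0], 1]
    - [[0, 0, 35], [0, 0, 0], 1]
    - [[0, 0, 60], [0, 0, 0], 1]

```text
time_s: 2.9
eef_pos: [0.4618, -0.2973, 0.1639]
orientation: [-179.9, 0.1, 19.5]
contact_force: [0.3, -0.2, -3.5]
width: 0.0331
gripper_force: 40.0
```

Request:
play_rows:
  series:
    - [[0, 0, 30], [0, 0, 0], 1]
    - [[0, 0, 60], [0, 0, 0], 1]
    - [[0, 0, 80], [0, 0, 0], 1]
    - [[0, 0, 80], [0, 0, 0], 1]
    - [[0, 0, 80], [0, 0, 0], 1]

```text
time_s: 3.4
eef_pos: [0.4623, -0.2978, 0.2434]
orientation: [-180.0, 0.0, 19.5]
contact_force: [-0.3, 0.4, -3.5]
width: 0.0327
gripper_force: 40.0
```

Request:
play_rows:
  series:
    - [[0, 20, 0], [0, 0, 0], 1]
    - [[0, 60, 0], [0, 0, 0], 1]
    - [[0, 100, 0], [0, 0, 0], 1]
    - [[0, 140, 0], [0, 0, 0], 1]
    - [[0, 180, 0], [0, 0, 0], 1]

```text
time_s: 3.9
eef_pos: [0.4612, -0.1162, 0.242]
orientation: [-179.9, 0.2, 19.5]
contact_force: [1.1, 0.6, -3.4]
width: 0.0327
gripper_force: 40.0
```

Request:
play_rows:
  series:
    - [[0, 40, 0], [0, 0, 0], 1]
    - [[0, 80, 0], [0, 0, 0], 1]
    - [[0, 120, 0], [0, 0, 0], 1]
    - [[0, 160, 0], [0, 0, 0], 1]
    - [[0, 200, 0], [0, 0, 0], 1]

```text
time_s: 4.4
eef_pos: [0.4613, 0.0833, 0.2422]
orientation: [-180.0, 0.2, 19.5]
contact_force: [0.6, -0.3, -2.5]
width: 0.0332
gripper_force: 40.0
```

Request:
play_rows:
  series:
    - [[0, 40, 0], [0, 0, 0], 1]
    - [[0, 80, 0], [0, 0, 0], 1]
    - [[0, 120, 0], [0, 0, 0], 1]
    - [[0, 160, 0], [0, 0, 0], 1]
    - [[0, 200, 0], [0, 0, 0], 1]

```text
time_s: 4.9
eef_pos: [0.4615, 0.2829, 0.2418]
orientation: [180.0, 0.2, 19.5]
contact_force: [1.2, -0.7, -4.0]
width: 0.033
gripper_force: 40.0
```

Request:
play_rows:
  series:
    - [[0, 25, 0], [0, 0, 0], 1]
    - [[0, 41, 0], [0, 0, 0], 1]
    - [[0, 41, 0], [0, 0, 0], 1]
    - [[0, 41, -40], [0, 0, 0], 1]
    - [[0, 41, -80], [0, 0, 0], 1]

```text
time_s: 5.4
eef_pos: [0.4639, 0.3212, 0.1631]
orientation: [179.9, -0.1, 19.3]
contact_force: [0.7, 0.1, -3.7]
width: 0.0329
gripper_force: 40.0
```

```bash
python3 - <<'E'
from h import *
a=cam("top");b=cam("scene")
s=arm.get_state();print(s["time_s"],s["eef_pos"],s["orientation"],s["contact_force"],s["width"])
X=cloud(a);Y=cloud(b)
for C in (X,Y):
  p=s["eef_pos"];m=(np.hypot(C[...,0]-p[0],C[...,1]-p[1])<.1)&(abs(C[...,2]-(p[2]-.020))<.03)
  P=C[m];
  for _ in range(5):
    A=np.c_[P[:,:2]-p[:2],np.ones(len(P))];k,*_r=np.linalg.lstsq(A,P[:,2],rcond=None);P=P[abs(A@k-P[:,2])<max(.003,np.std(A@k-P[:,2])*1.5)]
  print(len(P),k,p[2]-k[2],cv2.minEnclosingCircle(P[:,:2].astype(np.float32)))
save(b,"s3.png",(300,80,440,220),4)
# empty pot
for C in (X,Y):
  m=(np.hypot(C[...,0]-.462,C[...,1]+.298)<.12)&(C[...,2]>.068)&(C[...,2]<.082);print('pot',m.sum(),cv2.minEnclosingCircle(C[m][:,:2].astype(np.float32)))
E
```

```text
5.5 [0.45990593 0.31799004 0.15851662] [179.72897709   0.63099786  19.36285335] [-0.62203341 -0.91898644 -3.51511325] 0.03301211190105858
77 [0.0090446  0.01222335 0.13607927] 0.022437352957125012 ((0.46124035120010376, 0.31874653697013855), 0.09973632544279099)
1719 [-0.00977044 -0.00646786  0.12784201] 0.030674610989735035 ((0.4600142240524292, 0.3180171251296997), 0.09991836547851562)
pot 506 ((0.46036458015441895, -0.29996371269226074), 0.09931772947311401)
pot 796 ((0.4606471657752991, -0.297707736492157), 0.10106514394283295)
```

View pics/s3.png

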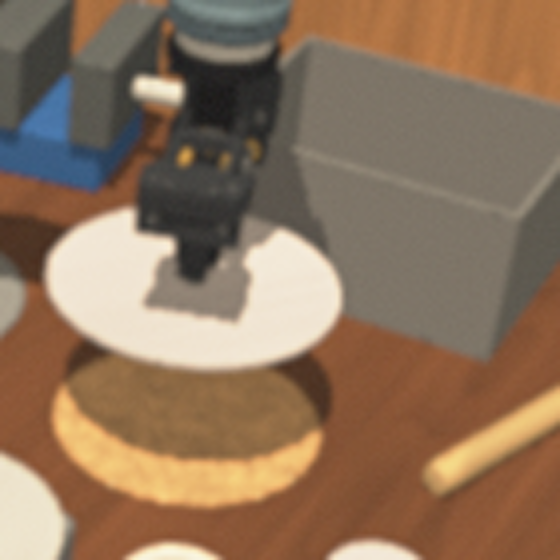

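The crop shows the lid held level at (195,285) above the cork mat, and the pot is open. Lowering.

Request:
play_rows:
  series:
    - [[0, 0, -40], [0, 0, 0], 1]
    - [[0, 0, -80], [0, 0, 0], 1]
    - [[0, 0, -105], [0, 0, 0], 1]
    - [[0, 0, -115], [0, 0, 0], 1]
    - [[0, 0, -118], [0, 0, 0], 1]

```text
time_s: 6.0
eef_pos: [0.4633, 0.3224, 0.0461]
orientation: [180.0, 0.0, 19.4]
contact_force: [0.3, 0.4, -2.5]
width: 0.0329
gripper_force: 40.0
```

Request:
play_rows:
  series:
    - [[0, 0, -2], [0, 0, 0], 1]
    - [[0, 0, -4], [0, 0, 0], 1]
    - [[0, 0, -6], [0, 0, 0], 1]
    - [[0, 0, -8], [0, 0, 0], 1]
    - [[0, 0, -8], [0, 0, 0], 1]

```text
time_s: 6.5
eef_pos: [0.4638, 0.3236, 0.0415]
orientation: [180.0, -0.1, 19.5]
contact_force: [-6.6, -6.6, 28.6]
width: 0.0328
gripper_force: 40.0
```

Request:
play_rows:
  series:
    - [[0, 0, 3], [0, 0, 0], 1]
    - [[0, 0, 3], [0, 0, 0], 0]
    - [[0, 0, 3], [0, 0, 0], 0]
    - [[0, 0, 3], [0, 0, 0], 0]
    - [[0, 0, 3], [0, 0, 0], 0]

```text
time_s: 7.0
eef_pos: [0.4627, 0.3231, 0.0406]
orientation: [-180.0, 0.0, 19.5]
contact_force: [-0.4, 0.5, -0.1]
width: 0.0629
gripper_force: 0.0
```

Request:
play_rows:
  series:
    - [[0, 0, 0], [0, 0, 0], 0]
    - [[0, 0, 20], [0, 0, 0], 0]
    - [[0, 0, 60], [0, 0, 0], 0]
    - [[0, 0, 110], [0, 0, 0], 0]
    - [[0, 0, 160], [0, 0, 0], 0]

```text
time_s: 7.5
eef_pos: [0.4622, 0.3227, 0.202]
orientation: [180.0, 0.1, 19.5]
contact_force: [2.0, 0.0, -0.1]
width: 0.0883
gripper_force: 0.0
```

```bash
cat >> h.py <<'E'
def lidpose(C,xy):
    m=(np.hypot(C[...,0]-xy[0],C[...,1]-xy[1])<.13)&(C[...,2]<.05)&(C[...,2]>.009);P=C[m]
    return len(P),np.median(P[:,2]),cv2.minEnclosingCircle(P[abs(P[:,2]-.015)<.006][:,:2].astype(np.float32))
def st():
    s=arm.get_state();print(s["time_s"],s["eef_pos"].round(4),s["orientation"].round(1),s["contact_force"].round(2),s["width"])
TINS=dict(a=.060,b=.054,c=.048)
def tins(X,where):
    for n,xy in where.items(): print(n,top_circle(X,xy,TINS[n]-.007,TINS[n]+.007,.065))
W0=dict(a=(.677,.18),b=(.669,-.077),c=(.667,-.205))
E
python3 - <<'E'
from h import *
a=cam("top");b=cam("scene");st();X=cloud(a);Y=cloud(b)
print(lidpose(X,(.462,.322)),lidpose(Y,(.462,.322)))
tins(X,W0);tins(Y,W0)
E
```

```text
7.6 [0.4659 0.3259 0.2074] [-179.8   -0.6   19.5] [ 0.36  0.53 -0.19] 0.08780731273763089
(114, np.float64(0.014772839520245922), ((0.5369486808776855, 0.26248031854629517), 0.03824828565120697)) (2202, np.float64(0.014668369676839679), ((0.46159493923187256, 0.32422366738319397), 0.10609354078769684))
a [6.751e-01 1.802e-01 3.380e-02 5.970e-02 4.530e+02 6.744e-01 1.801e-01
 3.290e-02]
b [ 6.684e-01 -7.630e-02  3.050e-02  5.390e-02  3.640e+02  6.673e-01
 -7.660e-02  2.970e-02]
c [ 6.650e-01 -2.055e-01  2.670e-02  4.820e-02  2.850e+02  6.648e-01
 -2.050e-01  2.660e-02]
a [6.786e-01 1.847e-01 3.680e-02 6.000e-02 3.960e+02 6.783e-01 1.802e-01
 3.470e-02]
b [ 6.709e-01 -7.480e-02  3.050e-02  5.360e-02  4.620e+02  6.712e-01
 -7.690e-02  3.030e-02]
c [ 6.677e-01 -2.025e-01  2.660e-02  4.730e-02  4.430e+02  6.686e-01
 -2.045e-01  2.660e-02]
```

The lid lies flat on the mat, disc top at 14.7 mm, let go, and the tins have not moved. Going to tin_a.

Request:
play_rows:
  series:
    - [[20, -13, 0], [0, 0, 0], 0]
    - [[60, -40, 0], [0, 0, 0], 0]
    - [[100, -66, 0], [0, 0, 0], 0]
    - [[140, -93, 0], [0, 0, 0], 0]
    - [[180, -120, 0], [0, 0, 0], 0]

```text
time_s: 8.1
eef_pos: [0.6438, 0.2016, 0.1998]
orientation: [180.0, 0.1, 19.5]
contact_force: [0.5, 0.4, 0.6]
width: 0.0878
gripper_force: 0.0
```

Request:
play_rows:
  series:
    - [[33, -22, 0], [0, 0, 0], 0]
    - [[33, -22, -30], [0, 0, 0], 0]
    - [[33, -22, -70], [0, 0, 0], 0]
    - [[33, -22, -90], [0, 0, 0], 0]
    - [[33, -22, -90], [0, 0, 0], 0]

```text
time_s: 8.6
eef_pos: [0.6727, 0.18, 0.1059]
orientation: [-180.0, 0.5, 19.5]
contact_force: [-0.8, 0.6, 0.9]
width: 0.0884
gripper_force: 0.0
```

```bash
python3 - <<'E'
from h import *
b=cam("scene");Y=cloud(b);tins(Y,W0);st()
save(b,"s4.png",(330,160,470,265),5)
E
```

```text
a [6.762e-01 1.828e-01 3.430e-02 6.010e-02 2.880e+02 6.811e-01 1.762e-01
 3.560e-02]
b [ 6.70e-01 -7.35e-02  3.17e-02  5.37e-02  4.65e+02  6.71e-01 -7.73e-02
  3.05e-02]
c [ 6.687e-01 -2.019e-01  2.720e-02  4.720e-02  4.380e+02  6.684e-01
 -2.043e-01  2.650e-02]
8.65 [0.6744 0.1807 0.1086] [-180.     0.2   19.5] [-0.42  0.17  0.28] 0.08777656815710952
```

View pics/s4.png

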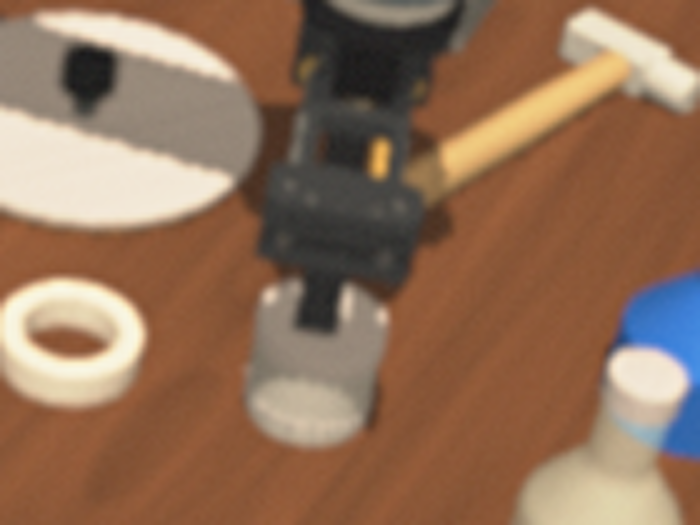

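The crop shows the jaws straight above tin_a, which is at (315,360), with the lid on its mat at left. Descending and gripping.

Request:
play_rows:
  series:
    - [[1, 0, -30], [0, 0, 0], 0]
    - [[1, 0, -60], [0, 0, 0], 0]
    - [[1, 0, -81], [0, 0, 0], 0]
    - [[1, 0, -81], [0, 0, 0], 0]
    - [[1, 0, -81], [0, 0, 0], 1]
  squeeze: 30

```text
time_s: 9.15
eef_pos: [0.6774, 0.1814, 0.0308]
orientation: [-180.0, -0.1, 19.5]
contact_force: [0.7, -0.3, 0.3]
width: 0.0823
gripper_force: 0.0
```

Request:
play_rows:
  series:
    - [[0, 0, 0], [0, 0, 0], 1]
    - [[0, 0, 0], [0, 0, 0], 1]
    - [[0, 0, 0], [0, 0, 0], 1]
    - [[0, 0, 0], [0, 0, 0], 1]
    - [[0, 0, 0], [0, 0, 0], 1]

```text
time_s: 9.65
eef_pos: [0.6778, 0.1819, 0.0316]
orientation: [-180.0, -0.2, 19.5]
contact_force: [-0.2, 0.8, 6.2]
width: 0.0652
gripper_force: 30.0
```

Request:
play_rows:
  series:
    - [[0, 0, 5], [0, 0, 0], 1]
    - [[0, 0, 30], [0, 0, 0], 1]
    - [[0, 0, 70], [0, 0, 0], 1]
    - [[0, 0, 115], [0, 0, 0], 1]
    - [[0, 0, 140], [0, 0, 0], 1]

```text
time_s: 10.15
eef_pos: [0.6777, 0.1811, 0.1733]
orientation: [180.0, -0.2, 19.5]
contact_force: [0.8, 0.1, -3.1]
width: 0.0653
gripper_force: 30.0
```

Request:
play_rows:
  series:
    - [[-20, -15, 0], [0, 0, 0], 1]
    - [[-55, -42, 0], [0, 0, 0], 1]
    - [[-90, -68, 0], [0, 0, 0], 1]
    - [[-125, -95, 0], [0, 0, 0], 1]
    - [[-160, -121, 0], [0, 0, 0], 1]

```text
time_s: 10.65
eef_pos: [0.5145, 0.0584, 0.1694]
orientation: [180.0, 0.1, 19.4]
contact_force: [0.2, -1.3, -3.4]
width: 0.0653
gripper_force: 30.0
```

Request:
play_rows:
  series:
    - [[-35, -27, 0], [0, 0, 0], 1]
    - [[-60, -46, 0], [0, 0, 0], 1]
    - [[-69, -53, 0], [0, 0, 0], 1]
    - [[-69, -53, -15], [0, 0, 0], 1]
    - [[-69, -53, -25], [0, 0, 0], 1]

```text
time_s: 11.15
eef_pos: [0.4478, 0.0068, 0.1444]
orientation: [180.0, -0.0, 19.4]
contact_force: [0.1, 0.6, -3.9]
width: 0.0657
gripper_force: 30.0
```

Request:
play_rows:
  series:
    - [[0, 0, 0], [0, 0, 0], 1]
    - [[0, 0, -2], [0, 0, 0], 1]
    - [[0, 0, -4], [0, 0, 0], 1]
    - [[0, 0, -6], [0, 0, 0], 1]
    - [[0, 0, -6], [0, 0, 0], 1]

```text
time_s: 11.65
eef_pos: [0.4479, 0.0072, 0.1387]
orientation: [-180.0, -0.0, 19.5]
contact_force: [-0.1, -0.1, -3.3]
width: 0.065
gripper_force: 30.0
```

```bash
python3 - <<'E'
from h import *
a=cam("scene");st();a=cam("scene");st()
E
```

```text
11.7 [0.4479 0.0072 0.1388] [180.   -0.   19.5] [ 0.46  0.44 -3.1 ] 0.0655523904712232
11.75 [0.4479 0.0071 0.1388] [180.   -0.   19.5] [ 0.46  1.   -3.79] 0.06560220628541759
```

Request:
play_rows:
  series:
    - [[0, 0, -2], [0, 0, 0], 1]
    - [[0, 0, -3], [0, 0, 0], 1]
    - [[0, 0, -4], [0, 0, 0], 1]
    - [[0, 0, -5], [0, 0, 0], 1]
    - [[0, 0, -5], [0, 0, 0], 1]

```text
time_s: 12.25
eef_pos: [0.4479, 0.0071, 0.1337]
orientation: [180.0, -0.0, 19.5]
contact_force: [0.8, 0.4, 0.2]
width: 0.0656
gripper_force: 30.0
```

Request:
play_rows:
  series:
    - [[0, 0, 0], [0, 0, 0], 0]
    - [[0, 0, 0], [0, 0, 0], 0]
    - [[0, 0, 0], [0, 0, 0], 0]
    - [[0, 0, 0], [0, 0, 0], 0]
    - [[0, 0, 0], [0, 0, 0], 0]

```text
time_s: 12.75
eef_pos: [0.4477, 0.007, 0.1337]
orientation: [180.0, -0.0, 19.5]
contact_force: [0.5, 0.2, 0.7]
width: 0.0882
gripper_force: 0.0
```

Request:
play_rows:
  series:
    - [[0, 0, 10], [0, 0, 0], 0]
    - [[0, 0, 40], [0, 0, 0], 0]
    - [[0, 0, 80], [0, 0, 0], 0]
    - [[0, 0, 80], [0, 0, 0], 0]
    - [[0, 0, 80], [0, 0, 0], 0]

```text
time_s: 13.25
eef_pos: [0.4483, 0.0069, 0.2148]
orientation: [179.9, -0.1, 19.5]
contact_force: [-0.9, 0.1, -0.7]
width: 0.0878
gripper_force: 0.0
```

```bash
python3 - <<'E'
from h import *
a=cam("top");b=cam("scene");st();X=cloud(a);Y=cloud(b)
for C in (X,Y): 
  print(top_circle(C,(.448,.006),.145,.172,.05)); tins(C,dict(b=W0['b'],c=W0['c'])); print(top_circle(C,(.448,.006),.095,.113,.13))
save(b,"s5.png",(220,160,340,270),5)
E
```

```text
13.35 [0.4471 0.0069 0.2132] [-1.80e+02  1.00e-01  1.95e+01] [0.46 0.01 0.56] 0.08814140418515916
[4.271e-01 2.830e-02 1.080e-02 1.610e-01 2.600e+01 4.284e-01 2.800e-02
 8.300e-03]
b [ 6.745e-01 -9.010e-02  2.500e-02  5.470e-02  7.800e+01  6.769e-01
 -9.440e-02  1.830e-02]
c [ 6.649e-01 -2.063e-01  2.690e-02  4.820e-02  2.820e+02  6.649e-01
 -2.050e-01  2.660e-02]
[4.296e-01 3.240e-02 7.200e-02 1.012e-01 6.270e+02 4.029e-01 4.070e-02
 4.260e-02]
[4.462e-01 6.800e-03 3.530e-02 1.605e-01 4.310e+02 4.540e-01 5.000e-04
 3.390e-02]
b [ 6.702e-01 -7.490e-02  3.000e-02  5.370e-02  4.670e+02  6.712e-01
 -7.720e-02  3.050e-02]
c [ 6.682e-01 -2.022e-01  2.740e-02  4.710e-02  4.420e+02  6.686e-01
 -2.045e-01  2.660e-02]
[ 4.481e-01  7.200e-03  8.720e-02  1.013e-01  1.829e+03  4.583e-01
 -7.100e-03  8.730e-02]
```

View pics/s5.png

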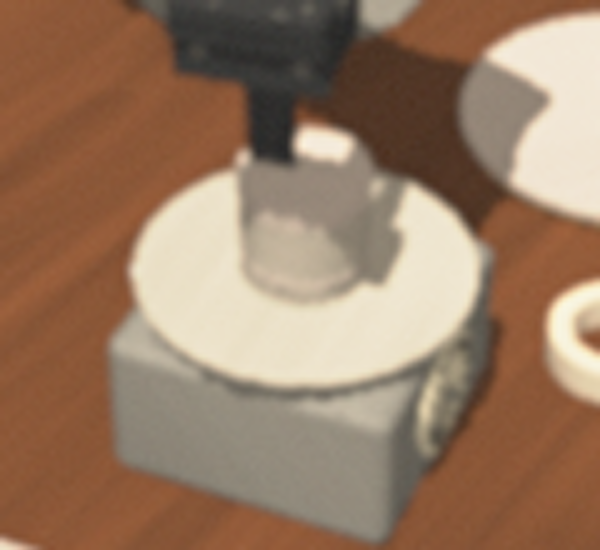

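The crop shows tin_a standing upright in the middle of the pan at (305,220). The pan has sunk about 6.7 mm, which puts the tin near 0.42 kg. I let it rest, then regrasp.

Request:
play_rows:
  series:
    - [[0, 0, 0], [0, 0, 0], 0]
    - [[0, 0, 0], [0, 0, 0], 0]
    - [[0, 0, 0], [0, 0, 0], 0]
    - [[0, 0, 0], [0, 0, 0], 0]
    - [[0, 0, 0], [0, 0, 0], 0]

```text
time_s: 13.85
eef_pos: [0.4476, 0.0071, 0.2136]
orientation: [-180.0, 0.0, 19.5]
contact_force: [-0.9, -0.4, -1.2]
width: 0.0881
gripper_force: 0.0
```

Request:
play_rows:
  series:
    - [[0, 0, -30], [0, 0, 0], 0]
    - [[0, 0, -65], [0, 0, 0], 0]
    - [[0, 0, -80], [0, 0, 0], 0]
    - [[0, 0, -80], [0, 0, 0], 0]
    - [[0, 0, -80], [0, 0, 0], 1]

```text
time_s: 14.35
eef_pos: [0.4479, 0.0071, 0.134]
orientation: [-180.0, -0.0, 19.5]
contact_force: [0.6, -0.1, 0.7]
width: 0.0823
gripper_force: 0.0
```

Request:
play_rows:
  series:
    - [[0, 0, 0], [0, 0, 0], 1]
    - [[0, 0, 0], [0, 0, 0], 1]
    - [[0, 0, 0], [0, 0, 0], 1]
    - [[0, 0, 0], [0, 0, 0], 1]
    - [[0, 0, 0], [0, 0, 0], 1]

```text
time_s: 14.85
eef_pos: [0.4485, 0.0071, 0.1342]
orientation: [180.0, -0.1, 19.5]
contact_force: [1.6, -0.0, 0.4]
width: 0.0654
gripper_force: 30.0
```

Request:
play_rows:
  series:
    - [[0, 0, 5], [0, 0, 0], 1]
    - [[0, 0, 25], [0, 0, 0], 1]
    - [[0, 0, 40], [0, 0, 0], 1]
    - [[0, 0, 40], [0, 0, 0], 1]
    - [[0, 0, 40], [0, 0, 0], 1]

```text
time_s: 15.35
eef_pos: [0.447, 0.0068, 0.1733]
orientation: [-180.0, 0.1, 19.5]
contact_force: [-1.0, 0.2, -4.6]
width: 0.0653
gripper_force: 30.0
```

Request:
play_rows:
  series:
    - [[5, -20, 0], [0, 0, 0], 1]
    - [[14, -65, 0], [0, 0, 0], 1]
    - [[24, -110, 0], [0, 0, 0], 1]
    - [[34, -155, 0], [0, 0, 0], 1]
    - [[43, -200, 0], [0, 0, 0], 1]

```text
time_s: 15.85
eef_pos: [0.4899, -0.1945, 0.1723]
orientation: [-179.9, 0.1, 19.5]
contact_force: [1.6, 0.8, -2.8]
width: 0.0656
gripper_force: 30.0
```

Request:
play_rows:
  series:
    - [[10, -45, 0], [0, 0, 0], 1]
    - [[16, -80, 0], [0, 0, 0], 1]
    - [[18, -88, 0], [0, 0, 0], 1]
    - [[18, -88, -20], [0, 0, 0], 1]
    - [[18, -88, -40], [0, 0, 0], 1]

```text
time_s: 16.35
eef_pos: [0.5081, -0.2805, 0.1321]
orientation: [-179.9, 0.0, 19.4]
contact_force: [0.5, 1.0, -3.5]
width: 0.0656
gripper_force: 30.0
```

Request:
play_rows:
  series:
    - [[0, 0, -30], [0, 0, 0], 1]
    - [[0, 0, -60], [0, 0, 0], 1]
    - [[0, 0, -80], [0, 0, 0], 1]
    - [[0, 0, -90], [0, 0, 0], 1]
    - [[0, 0, -92], [0, 0, 0], 1]

```text
time_s: 16.85
eef_pos: [0.5075, -0.2797, 0.04]
orientation: [-179.8, 0.1, 19.5]
contact_force: [-0.6, 0.3, -3.8]
width: 0.0653
gripper_force: 30.0
```

Request:
play_rows:
  series:
    - [[0, 0, -2], [0, 0, 0], 1]
    - [[0, 0, -3], [0, 0, 0], 1]
    - [[0, 0, -4], [0, 0, 0], 1]
    - [[0, 0, -4], [0, 0, 0], 1]
    - [[0, 0, -4], [0, 0, 0], 1]

```text
time_s: 17.35
eef_pos: [0.5094, -0.2813, 0.0386]
orientation: [179.9, -0.1, 19.5]
contact_force: [-0.7, 1.2, 2.2]
width: 0.0655
gripper_force: 30.0
```

Request:
play_rows:
  series:
    - [[0, 0, 0], [0, 0, 0], 0]
    - [[0, 0, 0], [0, 0, 0], 0]
    - [[0, 0, 0], [0, 0, 0], 0]
    - [[0, 0, 0], [0, 0, 0], 0]
    - [[0, 0, 15], [0, 0, 0], 0]

```text
time_s: 17.85
eef_pos: [0.5074, -0.2803, 0.0516]
orientation: [-179.9, 0.1, 19.5]
contact_force: [-1.0, 0.6, 0.3]
width: 0.0883
gripper_force: 0.0
```

Request:
play_rows:
  series:
    - [[0, 0, 40], [0, 0, 0], 0]
    - [[0, 0, 80], [0, 0, 0], 0]
    - [[0, 0, 120], [0, 0, 0], 0]
    - [[10, 20, 120], [0, 0, 8], 0]
    - [[32, 60, 120], [0, 0, 16], 0]

```text
time_s: 18.35
eef_pos: [0.5402, -0.2252, 0.1755]
orientation: [179.7, 0.1, 35.4]
contact_force: [-0.1, 0.8, -0.9]
width: 0.0883
gripper_force: 0.0
```

```bash
python3 - <<'E'
from h import *
a=cam("top");b=cam("scene");st();X=cloud(a);Y=cloud(b)
for C in (X,Y): 
  print(top_circle(C,(.509,-.281),.055,.071,.05)); tins(C,dict(b=W0['b'],c=W0['c']))
E
```

```text
18.45 [ 0.5441 -0.2141  0.1747] [-180.    -0.3   36.1] [ 0.83  1.03 -0.42] 0.08809421212519952
[ 5.168e-01 -2.843e-01  4.140e-02  6.530e-02  5.010e+02  5.095e-01
 -2.815e-01  3.540e-02]
b [ 6.412e-01 -8.450e-02  2.940e-02  5.410e-02  3.520e+02  6.410e-01
 -8.430e-02  2.910e-02]
c [ 6.661e-01 -2.051e-01  2.680e-02  4.830e-02  2.820e+02  6.649e-01
 -2.048e-01  2.650e-02]
[ 5.186e-01 -2.778e-01  4.100e-02  6.410e-02  7.430e+02  5.142e-01
 -2.820e-01  3.620e-02]
b [ 6.437e-01 -8.250e-02  2.980e-02  5.370e-02  4.510e+02  6.442e-01
 -8.470e-02  3.040e-02]
c [ 6.678e-01 -2.020e-01  2.680e-02  4.720e-02  4.360e+02  6.685e-01
 -2.042e-01  2.640e-02]
```

Tin_a stands on the pot floor, top at 65 mm. Tin_b has been knocked to (0.643,-0.0845), so I aim there while turning to yaw 79.5°.

Request:
play_rows:
  series:
    - [[20, 27, 0], [0, 0, 8], 0]
    - [[45, 60, 0], [0, 0, 16], 0]
    - [[70, 95, 0], [0, 0, 24], 0]
    - [[95, 127, 0], [0, 0, 32], 0]
    - [[102, 137, 0], [0, 0, 40], 0]

```text
time_s: 18.95
eef_pos: [0.6449, -0.0784, 0.1741]
orientation: [179.9, -0.2, 76.1]
contact_force: [-0.7, -0.3, -0.5]
width: 0.0881
gripper_force: 0.0
```

Request:
play_rows:
  series:
    - [[0, 0, -15], [0, 0, 4], 0]
    - [[0, 0, -50], [0, 0, 4], 0]
    - [[0, 0, -75], [0, 0, 4], 0]
    - [[0, 0, -75], [0, 0, 4], 0]
    - [[0, 0, -75], [0, 0, 4], 0]

```text
time_s: 19.45
eef_pos: [0.6429, -0.084, 0.0987]
orientation: [180.0, 0.0, 79.4]
contact_force: [0.3, -0.1, -0.7]
width: 0.0881
gripper_force: 0.0
```

```bash
python3 - <<'E'
from h import *
b=cam("scene");st();Y=cloud(b);tins(Y,dict(b=(.643,-.0845),c=W0['c']));st()
save(b,"s6.png",(250,210,390,320),5)
E
```

```text
19.5 [ 0.6437 -0.084   0.0995] [179.9  -0.   79.4] [ 0.13 -0.34  0.23] 0.08830325782176901
b [ 6.431e-01 -8.290e-02  3.070e-02  5.370e-02  4.480e+02  6.442e-01
 -8.480e-02  3.020e-02]
c [ 6.679e-01 -2.022e-01  2.700e-02  4.700e-02  4.430e+02  6.686e-01
 -2.044e-01  2.670e-02]
19.5 [ 0.6437 -0.084   0.0995] [179.9  -0.   79.4] [ 0.13 -0.34  0.23] 0.08830325782176901
```

View pics/s6.png

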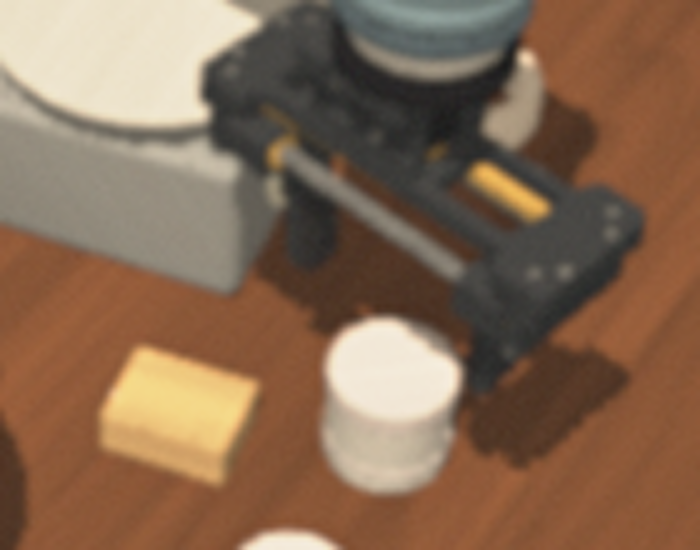

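The crop shows tin_b at (390,400) between the open fingers; the balance pan at left and the wax block at (180,415) are clear. Descending and gripping.

Request:
play_rows:
  series:
    - [[0, 0, -30], [0, 0, 0], 0]
    - [[0, 0, -55], [0, 0, 0], 0]
    - [[0, 0, -70], [0, 0, 0], 0]
    - [[0, 0, -70], [0, 0, 0], 0]
    - [[0, 0, -70], [0, 0, 0], 1]

```text
time_s: 20.0
eef_pos: [0.6437, -0.0839, 0.0291]
orientation: [179.9, -0.0, 79.5]
contact_force: [-0.9, 0.6, 1.2]
width: 0.0821
gripper_force: 0.0
```

Request:
play_rows:
  series:
    - [[0, 0, 0], [0, 0, 0], 1]
    - [[0, 0, 0], [0, 0, 0], 1]
    - [[0, 0, 0], [0, 0, 0], 1]
    - [[0, 0, 0], [0, 0, 0], 1]
    - [[0, 0, 0], [0, 0, 0], 1]

```text
time_s: 20.5
eef_pos: [0.6432, -0.084, 0.0286]
orientation: [179.9, 0.0, 79.5]
contact_force: [-1.5, -0.4, 6.5]
width: 0.0588
gripper_force: 30.0
```

Request:
play_rows:
  series:
    - [[0, 0, 5], [0, 0, 0], 1]
    - [[0, 0, 30], [0, 0, 0], 1]
    - [[0, 0, 70], [0, 0, 0], 1]
    - [[0, 0, 115], [0, 0, 0], 1]
    - [[0, 0, 142], [0, 0, 0], 1]

```text
time_s: 21.0
eef_pos: [0.6435, -0.0838, 0.1727]
orientation: [179.9, -0.0, 79.5]
contact_force: [-0.3, -0.4, -2.9]
width: 0.0583
gripper_force: 30.0
```

Request:
play_rows:
  series:
    - [[-20, 9, 0], [0, 0, 0], 1]
    - [[-60, 27, 0], [0, 0, 0], 1]
    - [[-100, 45, 0], [0, 0, 0], 1]
    - [[-140, 64, 0], [0, 0, 0], 1]
    - [[-175, 80, 0], [0, 0, 0], 1]

```text
time_s: 21.5
eef_pos: [0.4648, -0.0033, 0.1693]
orientation: [-179.9, 0.0, 79.5]
contact_force: [0.9, 0.9, -2.3]
width: 0.0585
gripper_force: 30.0
```

Request:
play_rows:
  series:
    - [[-20, 11, 0], [0, 0, 0], 1]
    - [[-20, 11, 0], [0, 0, 0], 1]
    - [[-20, 11, -15], [0, 0, 0], 1]
    - [[-20, 11, -30], [0, 0, 0], 1]
    - [[-20, 11, -30], [0, 0, 0], 1]

```text
time_s: 22.0
eef_pos: [0.4469, 0.0065, 0.1384]
orientation: [-179.8, 0.0, 79.5]
contact_force: [-0.7, -0.1, -3.8]
width: 0.0584
gripper_force: 30.0
```

Request:
play_rows:
  series:
    - [[0, 0, -2], [0, 0, 0], 1]
    - [[0, 0, -4], [0, 0, 0], 1]
    - [[0, 0, -6], [0, 0, 0], 1]
    - [[0, 0, -7], [0, 0, 0], 1]
    - [[0, 0, -7], [0, 0, 0], 1]

```text
time_s: 22.5
eef_pos: [0.4484, 0.007, 0.133]
orientation: [179.9, -0.0, 79.5]
contact_force: [1.6, -0.8, -2.8]
width: 0.0578
gripper_force: 30.0
```

```bash
python3 - <<'E'
from h import *
for i in range(3): cam("scene");st()
E
```

```text
22.55 [0.4484 0.007  0.1331] [179.9  -0.   79.5] [ 0.76  0.03 -1.87] 0.058631833220893034
22.6 [0.4483 0.007  0.1331] [179.9  -0.   79.5] [ 0.93 -0.63 -0.47] 0.05832140380665093
22.65 [0.4482 0.007  0.133 ] [179.9  -0.   79.5] [ 1.77  0.28 -1.3 ] 0.05818834687167698
```

Request:
play_rows:
  series:
    - [[0, 0, -1], [0, 0, 0], 1]
    - [[0, 0, -2], [0, 0, 0], 1]
    - [[0, 0, -2], [0, 0, 0], 1]
    - [[0, 0, -2], [0, 0, 0], 0]
    - [[0, 0, -2], [0, 0, 0], 0]

```text
time_s: 23.15
eef_pos: [0.4471, 0.0071, 0.1305]
orientation: [-179.9, 0.0, 79.5]
contact_force: [0.4, 0.2, 0.2]
width: 0.0722
gripper_force: 0.0
```

Request:
play_rows:
  series:
    - [[0, 0, 0], [0, 0, 0], 0]
    - [[0, 0, 0], [0, 0, 0], 0]
    - [[0, 0, 10], [0, 0, 0], 0]
    - [[0, 0, 40], [0, 0, 0], 0]
    - [[0, 0, 70], [0, 0, 0], 0]

```text
time_s: 23.65
eef_pos: [0.4471, 0.0073, 0.2018]
orientation: [-179.9, -0.0, 79.5]
contact_force: [0.4, -0.2, 0.4]
width: 0.0878
gripper_force: 0.0
```

Request:
play_rows:
  series:
    - [[0, 0, 0], [0, 0, 0], 0]
    - [[0, 0, 0], [0, 0, 0], 0]
    - [[0, 0, 0], [0, 0, 0], 0]
    - [[0, 0, 0], [0, 0, 0], 0]
    - [[0, 0, 0], [0, 0, 0], 0]

```text
time_s: 24.15
eef_pos: [0.4472, 0.0071, 0.2]
orientation: [-179.9, 0.0, 79.5]
contact_force: [-0.7, 0.9, 0.5]
width: 0.0884
gripper_force: 0.0
```

```bash
python3 - <<'E'
from h import *
b=cam("scene");Y=cloud(b);st()
print(top_circle(Y,(.448,.006),.142,.166,.05));tins(Y,dict(c=W0['c'])); print(top_circle(Y,(.448,.006),.095,.113,.13))
print(lidpose(Y,(.462,.322)));st()
save(b,"s7.png",(220,160,340,270),5)
E
```

```text
24.2 [0.4473 0.0071 0.2001] [-179.9    0.    79.5] [-0.07 -0.23 -0.24] 0.08818848400271108
[4.491e-01 8.300e-03 3.060e-02 1.554e-01 3.790e+02 4.511e-01 3.300e-03
 3.070e-02]
c [ 6.676e-01 -2.024e-01  2.680e-02  4.720e-02  4.390e+02  6.685e-01
 -2.043e-01  2.640e-02]
[ 4.473e-01  7.800e-03  8.740e-02  1.022e-01  1.913e+03  4.570e-01
 -6.300e-03  8.670e-02]
(2195, np.float64(0.014575900898037314), ((0.4633987545967102, 0.3237931430339813), 0.10598506778478622))
24.2 [0.4473 0.0071 0.2001] [-179.9    0.    79.5] [-0.07 -0.23 -0.24] 0.08818848400271108
```

View pics/s7.png

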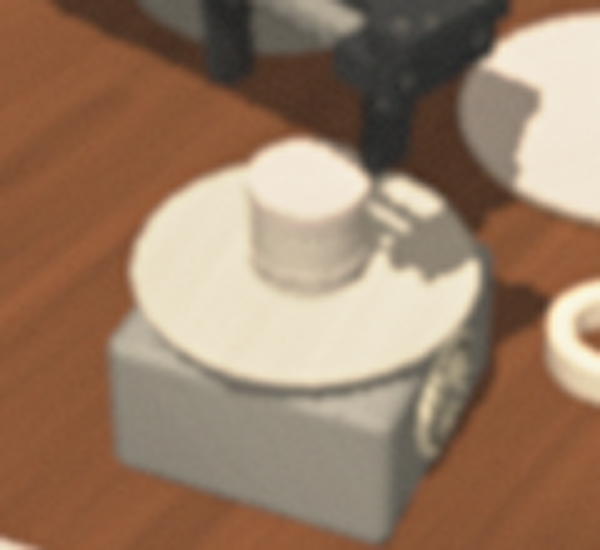

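The crop shows tin_b upright in the middle of the pan at (308,225). The pan has sunk about 6 mm, which gives roughly 0.37 kg, and the lid hasn't moved. Regrasping and taking it to the pot.

Request:
play_rows:
  series:
    - [[0, 0, 0], [0, 0, 0], 0]
    - [[0, 0, -30], [0, 0, 0], 0]
    - [[0, 0, -60], [0, 0, 0], 0]
    - [[0, 0, -70], [0, 0, 0], 0]
    - [[0, 0, -70], [0, 0, 0], 0]

```text
time_s: 24.7
eef_pos: [0.4467, 0.0072, 0.1298]
orientation: [-179.8, 0.0, 79.5]
contact_force: [0.5, 0.6, 0.8]
width: 0.0881
gripper_force: 0.0
```

Request:
play_rows:
  series:
    - [[0, 0, 0], [0, 0, 0], 1]
    - [[0, 0, 0], [0, 0, 0], 1]
    - [[0, 0, 0], [0, 0, 0], 1]
    - [[0, 0, 0], [0, 0, 0], 1]
    - [[0, 0, 0], [0, 0, 0], 1]

```text
time_s: 25.2
eef_pos: [0.4482, 0.007, 0.1312]
orientation: [179.9, -0.0, 79.5]
contact_force: [0.9, -0.5, -0.3]
width: 0.0583
gripper_force: 30.0
```

Request:
play_rows:
  series:
    - [[0, 0, 0], [0, 0, 0], 1]
    - [[0, 0, 5], [0, 0, 0], 1]
    - [[0, 0, 25], [0, 0, 0], 1]
    - [[0, 0, 50], [0, 0, 0], 1]
    - [[0, 0, 50], [0, 0, 0], 1]

```text
time_s: 25.7
eef_pos: [0.449, 0.0072, 0.1828]
orientation: [179.8, -0.0, 79.5]
contact_force: [-0.6, 0.7, -3.0]
width: 0.0587
gripper_force: 30.0
```

Request:
play_rows:
  series:
    - [[0, -20, 0], [0, 0, 0], 1]
    - [[1, -60, 0], [0, 0, 0], 1]
    - [[2, -100, 0], [0, 0, 0], 1]
    - [[3, -145, 0], [0, 0, 0], 1]
    - [[3, -190, 0], [0, 0, 0], 1]

```text
time_s: 26.2
eef_pos: [0.4497, -0.1844, 0.1796]
orientation: [-179.9, -0.0, 79.5]
contact_force: [0.3, -0.3, -4.1]
width: 0.0582
gripper_force: 30.0
```

Request:
play_rows:
  series:
    - [[1, -45, 0], [0, 0, 0], 1]
    - [[2, -90, 0], [0, 0, 0], 1]
    - [[2, -125, 0], [0, 0, 0], 1]
    - [[2, -145, 0], [0, 0, 0], 1]
    - [[2, -163, 0], [0, 0, 0], 1]

```text
time_s: 26.7
eef_pos: [0.4515, -0.3471, 0.1791]
orientation: [-179.9, -0.0, 79.4]
contact_force: [-1.2, 0.8, -4.5]
width: 0.0584
gripper_force: 30.0
```

```bash
python3 - <<'E'
from h import *
for i in range(2): b=cam("scene");st()
Y=cloud(b);print(top_circle(Y,(.509,-.281),.055,.071,.04));tins(Y,dict(c=W0['c']))
save(b,"s8.png",(120,200,320,350),4)
E
```

```text
26.75 [ 0.4513 -0.3503  0.1794] [-1.799e+02  1.000e-01  7.930e+01] [-0.3  -4.06 -2.36] 0.05835380068036206
26.8 [ 0.4516 -0.3482  0.1795] [-179.9    0.    79.3] [ 0.3  -0.06 -2.97] 0.05862851282876916
[ 5.087e-01 -2.814e-01  3.460e-02  6.400e-02  7.030e+02  5.121e-01
 -2.828e-01  3.420e-02]
c [ 6.683e-01 -2.017e-01  2.720e-02  4.710e-02  4.450e+02  6.686e-01
 -2.045e-01  2.660e-02]
```

View pics/s8.png

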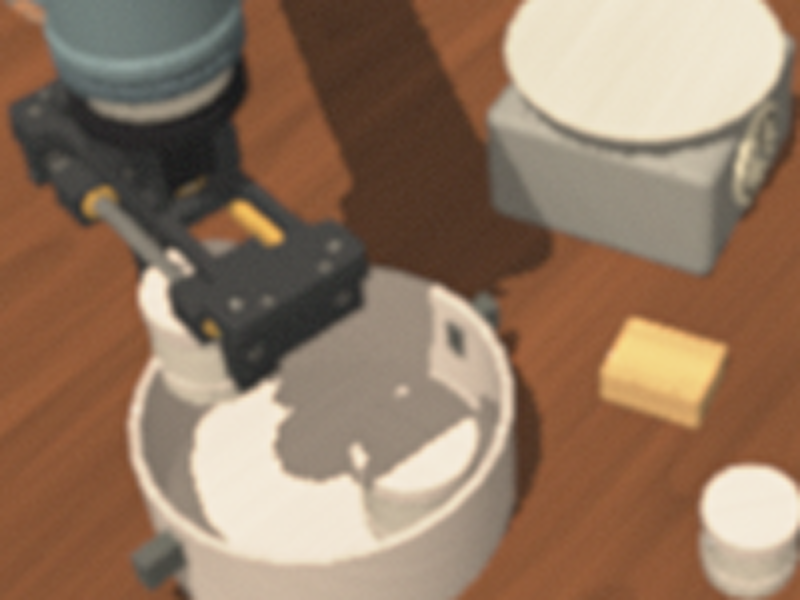

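The crop shows tin_b in the jaws at (190,340), over the free side of the pot, and tin_a standing at (430,470). Lowering.

Request:
play_rows:
  series:
    - [[0, 0, -30], [0, 0, 0], 1]
    - [[0, 0, -70], [0, 0, 0], 1]
    - [[0, 0, -105], [0, 0, 0], 1]
    - [[0, 0, -130], [0, 0, 0], 1]
    - [[0, 0, -143], [0, 0, 0], 1]

```text
time_s: 27.3
eef_pos: [0.4517, -0.3432, 0.0352]
orientation: [-179.8, -0.2, 79.6]
contact_force: [-0.8, -0.1, -3.1]
width: 0.058
gripper_force: 30.0
```

Request:
play_rows:
  series:
    - [[0, 0, -2], [0, 0, 0], 1]
    - [[0, 0, -3], [0, 0, 0], 1]
    - [[0, 0, -4], [0, 0, 0], 1]
    - [[0, 0, -4], [0, 0, 0], 1]
    - [[0, 0, -4], [0, 0, 0], 1]

```text
time_s: 27.8
eef_pos: [0.4531, -0.3463, 0.0345]
orientation: [179.9, 0.0, 79.5]
contact_force: [-0.3, 0.8, -3.1]
width: 0.0585
gripper_force: 30.0
```

Request:
play_rows:
  series:
    - [[0, 0, -1], [0, 0, 0], 1]
    - [[0, 0, -2], [0, 0, 0], 1]
    - [[0, 0, -2], [0, 0, 0], 1]
    - [[0, 0, -2], [0, 0, 0], 1]
    - [[0, 0, -2], [0, 0, 0], 1]

```text
time_s: 28.3
eef_pos: [0.4531, -0.3465, 0.034]
orientation: [180.0, 0.1, 79.5]
contact_force: [-5.6, 2.6, 17.0]
width: 0.0585
gripper_force: 30.0
```

Request:
play_rows:
  series:
    - [[0, 0, 2], [0, 0, 0], 1]
    - [[0, 0, 2], [0, 0, 0], 0]
    - [[0, 0, 2], [0, 0, 0], 0]
    - [[0, 0, 2], [0, 0, 0], 0]
    - [[0, 0, 2], [0, 0, 0], 0]

```text
time_s: 28.8
eef_pos: [0.4528, -0.346, 0.0336]
orientation: [180.0, -0.0, 79.5]
contact_force: [0.3, 0.7, -0.6]
width: 0.0873
gripper_force: 0.0
```

Request:
play_rows:
  series:
    - [[0, 0, 10], [0, 0, 0], 0]
    - [[0, 0, 50], [0, 0, 0], 0]
    - [[0, 0, 90], [0, 0, 0], 0]
    - [[0, 0, 130], [0, 0, 0], 0]
    - [[20, 15, 146], [0, 0, 8], 0]

```text
time_s: 29.3
eef_pos: [0.472, -0.3345, 0.184]
orientation: [179.9, 0.3, 87.3]
contact_force: [0.0, -0.4, -0.2]
width: 0.0881
gripper_force: 0.0
```

Request:
play_rows:
  series:
    - [[40, 25, 0], [0, 0, 8], 0]
    - [[75, 50, 0], [0, 0, 16], 0]
    - [[115, 75, 0], [0, 0, 24], 0]
    - [[155, 100, 0], [0, 0, 32], 0]
    - [[180, 115, 0], [0, 0, 40], 0]

```text
time_s: 29.8
eef_pos: [0.6553, -0.2125, 0.1807]
orientation: [179.9, -0.0, 128.0]
contact_force: [-0.7, 1.0, 0.1]
width: 0.0882
gripper_force: 0.0
```

```bash
python3 - <<'E'
from h import *
a=cam("top");b=cam("scene");X=cloud(a);Y=cloud(b);st()
for C in(X,Y):
  print(top_circle(C,(.453,-.3465),.05,.067,.045),top_circle(C,(.509,-.2815),.055,.071,.045));tins(C,dict(c=W0['c']))
save(a,"s9.png",(320,150,470,260),5)
E
```

```text
29.9 [ 0.6558 -0.211   0.1804] [ 1.797e+02 -1.000e-01  1.280e+02] [ 0.43  0.01 -0.37] 0.08818113558369874
[ 4.522e-01 -3.535e-01  3.790e-02  5.940e-02  4.050e+02  4.532e-01
 -3.454e-01  3.060e-02] [ 5.148e-01 -2.800e-01  3.950e-02  6.540e-02  4.910e+02  5.085e-01
 -2.812e-01  3.430e-02]
c [ 6.655e-01 -2.061e-01  2.750e-02  4.820e-02  2.810e+02  6.648e-01
 -2.051e-01  2.640e-02]
[ 4.551e-01 -3.445e-01  3.050e-02  5.740e-02  5.690e+02  4.566e-01
 -3.459e-01  3.050e-02] [ 5.101e-01 -2.811e-01  3.450e-02  6.410e-02  7.020e+02  5.120e-01
 -2.826e-01  3.410e-02]
c [ 6.674e-01 -2.028e-01  2.750e-02  4.720e-02  4.470e+02  6.687e-01
 -2.046e-01  2.670e-02]
```

View pics/s9.png

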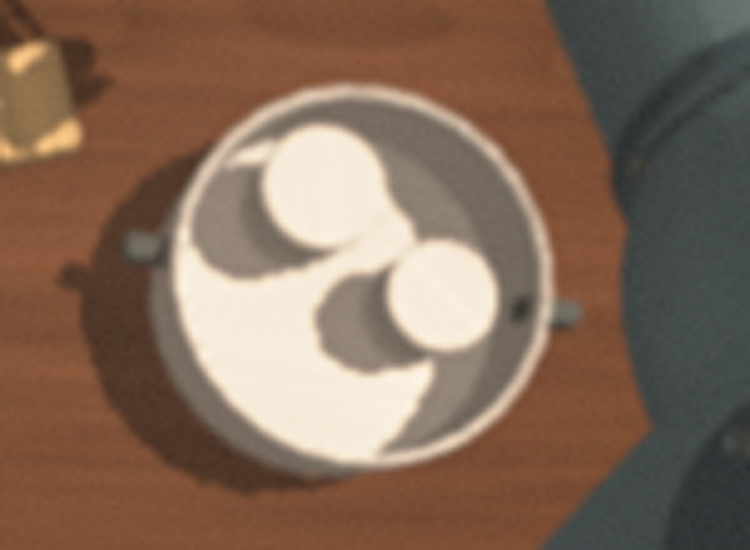

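The crop shows both weighed tins upright in the pot, tin_a at (325,187) and tin_b at (442,295), with room for tin_c at lower left. Going to tin_c at (0.667,-0.2045).

Request:
play_rows:
  series:
    - [[14, 12, 0], [0, 0, 8], 0]
    - [[14, 12, 0], [0, 0, 12], 0]
    - [[14, 12, -40], [0, 0, 12], 0]
    - [[14, 12, -80], [0, 0, 12], 0]
    - [[14, 12, -80], [0, 0, 12], 0]

```text
time_s: 30.4
eef_pos: [0.6619, -0.205, 0.0946]
orientation: [-179.7, -0.5, 139.4]
contact_force: [-1.4, -0.8, 0.0]
width: 0.0882
gripper_force: 0.0
```

```bash
python3 - <<'E'
from h import *
b=cam("scene");Y=cloud(b);tins(Y,dict(c=W0['c']));st();cam("top");st()
E
```

```text
c [ 6.665e-01 -2.029e-01  2.680e-02  4.710e-02  4.390e+02  6.686e-01
 -2.043e-01  2.640e-02]
30.45 [ 0.6641 -0.2049  0.0979] [-179.8   -0.2  139.4] [0.6  0.2  0.53] 0.08792988856769848
30.5 [ 0.6662 -0.2047  0.1004] [-180.    -0.   139.4] [ 0.62 -0.21  0.38] 0.08843503475963026
```

Request:
play_rows:
  series:
    - [[0, 0, -30], [0, 0, 0], 0]
    - [[0, 0, -60], [0, 0, 0], 0]
    - [[0, 0, -73], [0, 0, 0], 0]
    - [[0, 0, -73], [0, 0, 0], 0]
    - [[0, 0, -73], [0, 0, 1], 1]

```text
time_s: 31.0
eef_pos: [0.668, -0.2042, 0.0289]
orientation: [179.9, 0.1, 140.5]
contact_force: [0.8, -0.6, 0.3]
width: 0.0822
gripper_force: 0.0
```

Request:
play_rows:
  series:
    - [[0, 0, 0], [0, 0, 0], 1]
    - [[0, 0, 0], [0, 0, 0], 1]
    - [[0, 0, 0], [0, 0, 0], 1]
    - [[0, 0, 0], [0, 0, 0], 1]
    - [[0, 0, 0], [0, 0, 0], 1]

```text
time_s: 31.5
eef_pos: [0.6672, -0.2038, 0.0274]
orientation: [180.0, 0.0, 140.5]
contact_force: [-0.2, 0.5, 3.0]
width: 0.0511
gripper_force: 30.0
```

Request:
play_rows:
  series:
    - [[0, 0, 0], [0, 0, 0], 1]
    - [[0, 0, 20], [0, 0, 0], 1]
    - [[0, 0, 60], [0, 0, 0], 1]
    - [[0, 0, 105], [0, 0, 0], 1]
    - [[0, 0, 143], [0, 0, 0], 1]

```text
time_s: 32.0
eef_pos: [0.6666, -0.2039, 0.1727]
orientation: [180.0, 0.0, 140.5]
contact_force: [0.1, -0.8, -1.1]
width: 0.0512
gripper_force: 30.0
```

Request:
play_rows:
  series:
    - [[-20, 19, 0], [0, 0, 0], 1]
    - [[-50, 48, 0], [0, 0, 0], 1]
    - [[-80, 77, 0], [0, 0, 0], 1]
    - [[-110, 106, 0], [0, 0, 0], 1]
    - [[-140, 135, 0], [0, 0, 0], 1]

```text
time_s: 32.5
eef_pos: [0.525, -0.0681, 0.1704]
orientation: [-180.0, 0.0, 140.5]
contact_force: [0.7, 1.1, -1.2]
width: 0.051
gripper_force: 30.0
```

Request:
play_rows:
  series:
    - [[-30, 29, 0], [0, 0, 0], 1]
    - [[-60, 58, 0], [0, 0, 0], 1]
    - [[-79, 76, 0], [0, 0, 0], 1]
    - [[-79, 76, -15], [0, 0, 0], 1]
    - [[-79, 76, -30], [0, 0, 0], 1]

```text
time_s: 33.0
eef_pos: [0.4474, 0.0073, 0.1405]
orientation: [-180.0, 0.1, 140.6]
contact_force: [0.5, -0.2, -1.9]
width: 0.0515
gripper_force: 30.0
```

```bash
python3 - <<'E'
from h import *
for i in range(3): cam("scene");st()
E
```

```text
33.05 [0.4462 0.0068 0.1384] [-179.9   -0.   140.5] [-0.48 -1.04 -2.77] 0.05156564214635637
33.1 [0.4463 0.0068 0.1392] [-1.799e+02 -1.000e-01  1.405e+02] [-0.53  0.56 -1.38] 0.05136252419025167
33.15 [0.4471 0.007  0.1399] [-179.9   -0.   140.5] [-1.04  0.58 -1.8 ] 0.051271548386465415
```

Request:
play_rows:
  series:
    - [[0, 0, -2], [0, 0, 0], 1]
    - [[0, 0, -4], [0, 0, 0], 1]
    - [[0, 0, -6], [0, 0, 0], 1]
    - [[0, 0, -7], [0, 0, 0], 1]
    - [[0, 0, -7], [0, 0, 0], 1]

```text
time_s: 33.65
eef_pos: [0.4481, 0.007, 0.1329]
orientation: [180.0, 0.0, 140.5]
contact_force: [0.2, -0.6, -1.5]
width: 0.0511
gripper_force: 30.0
```

```bash
python3 - <<'E'
from h import *
f=[]
for i in range(6): cam("scene");f.append(arm.get_state()["contact_force"][2])
print(np.round(f,1),np.mean(f));st()
E
```

```text
[-1.4 -0.7 -0.6 -0.6 -0.9 -0.2] -0.749568171713192
33.95 [0.4479 0.0071 0.1328] [180.    0.  140.5] [ 1.39 -0.5  -0.21] 0.05147310494142611
```

Request:
play_rows:
  series:
    - [[0, 0, -1], [0, 0, 0], 1]
    - [[0, 0, -1], [0, 0, 0], 1]
    - [[0, 0, -1], [0, 0, 0], 0]
    - [[0, 0, -1], [0, 0, 0], 0]
    - [[0, 0, -1], [0, 0, 0], 0]

```text
time_s: 34.45
eef_pos: [0.4475, 0.0071, 0.1316]
orientation: [-180.0, -0.0, 140.5]
contact_force: [-0.0, 0.1, -0.4]
width: 0.073
gripper_force: 0.0
```

Request:
play_rows:
  series:
    - [[0, 0, 0], [0, 0, 0], 0]
    - [[0, 0, 0], [0, 0, 0], 0]
    - [[0, 0, 10], [0, 0, 0], 0]
    - [[0, 0, 40], [0, 0, 0], 0]
    - [[0, 0, 70], [0, 0, 0], 0]

```text
time_s: 34.95
eef_pos: [0.4472, 0.0074, 0.2028]
orientation: [-180.0, -0.1, 140.5]
contact_force: [0.7, -0.5, -0.1]
width: 0.0877
gripper_force: 0.0
```

Request:
play_rows:
  series:
    - [[0, 0, 0], [0, 0, 0], 0]
    - [[0, 0, 0], [0, 0, 0], 0]
    - [[0, 0, 0], [0, 0, 0], 0]
    - [[0, 0, 0], [0, 0, 0], 0]
    - [[0, 0, 0], [0, 0, 0], 0]

```text
time_s: 35.45
eef_pos: [0.4472, 0.0071, 0.201]
orientation: [-180.0, -0.1, 140.5]
contact_force: [-0.7, 0.3, 0.1]
width: 0.0882
gripper_force: 0.0
```

```bash
python3 - <<'E'
from h import *
b=cam("scene");Y=cloud(b);st()
print(top_circle(Y,(.448,.006),.140,.166,.05)); print(top_circle(Y,(.448,.006),.095,.113,.13))
print(lidpose(Y,(.462,.322)))
for p,h in(((.453,-.3465),.059),((.509,-.2815),.065)):print(top_circle(Y,p,h-.01,h+.006,.045))
E
```

```text
35.5 [0.4473 0.0072 0.2012] [-1.800e+02 -1.000e-01  1.405e+02] [ 0.57 -0.27  1.1 ] 0.08834299622667058
[4.472e-01 6.500e-03 2.680e-02 1.520e-01 3.010e+02 4.502e-01 3.300e-03
 2.730e-02]
[ 4.471e-01  8.900e-03  8.730e-02  1.045e-01  2.000e+03  4.558e-01
 -3.700e-03  8.740e-02]
(2198, np.float64(0.014662990369383799), ((0.46534883975982666, 0.32423630356788635), 0.10712860524654388))
[ 4.549e-01 -3.435e-01  3.140e-02  5.750e-02  5.850e+02  4.568e-01
 -3.465e-01  3.060e-02]
[ 5.096e-01 -2.802e-01  3.440e-02  6.410e-02  7.000e+02  5.120e-01
 -2.826e-01  3.410e-02]
```

Tin_c rests centred on the pan, which has sunk about 3.5 mm (roughly 0.22 kg). Regrasping it and taking it to the pot.

Request:
play_rows:
  series:
    - [[0, 0, 0], [0, 0, 0], 0]
    - [[0, 0, -30], [0, 0, 0], 0]
    - [[0, 0, -60], [0, 0, 0], 0]
    - [[0, 0, -70], [0, 0, 0], 0]
    - [[0, 0, -70], [0, 0, 0], 0]

```text
time_s: 36.0
eef_pos: [0.4468, 0.0073, 0.1308]
orientation: [-179.9, -0.1, 140.5]
contact_force: [-0.5, -0.5, -0.2]
width: 0.088
gripper_force: 0.0
```

Request:
play_rows:
  series:
    - [[0, 0, 0], [0, 0, 0], 1]
    - [[0, 0, 0], [0, 0, 0], 1]
    - [[0, 0, 0], [0, 0, 0], 1]
    - [[0, 0, 0], [0, 0, 0], 1]
    - [[0, 0, 0], [0, 0, 0], 1]

```text
time_s: 36.5
eef_pos: [0.448, 0.0069, 0.1321]
orientation: [180.0, 0.0, 140.5]
contact_force: [0.7, 0.5, 0.9]
width: 0.0515
gripper_force: 30.0
```

Request:
play_rows:
  series:
    - [[0, 0, 0], [0, 0, 0], 1]
    - [[0, 0, 5], [0, 0, 0], 1]
    - [[0, 0, 25], [0, 0, 0], 1]
    - [[0, 0, 50], [0, 0, 0], 1]
    - [[0, 0, 50], [0, 0, 0], 1]

```text
time_s: 37.0
eef_pos: [0.4492, 0.0073, 0.1839]
orientation: [179.9, 0.2, 140.5]
contact_force: [0.7, 0.3, -2.9]
width: 0.0515
gripper_force: 30.0
```

Request:
play_rows:
  series:
    - [[-2, -20, 0], [0, 0, 0], 1]
    - [[-5, -60, 0], [0, 0, 0], 1]
    - [[-9, -100, 0], [0, 0, 0], 1]
    - [[-12, -140, 0], [0, 0, 0], 1]
    - [[-16, -180, 0], [0, 0, 0], 1]

```text
time_s: 37.5
eef_pos: [0.4308, -0.1745, 0.1809]
orientation: [-180.0, -0.0, 140.5]
contact_force: [1.1, 0.7, -2.0]
width: 0.0512
gripper_force: 30.0
```

Request:
play_rows:
  series:
    - [[-4, -40, 0], [0, 0, 0], 1]
    - [[-8, -80, 0], [0, 0, 0], 1]
    - [[-8, -93, 0], [0, 0, 0], 1]
    - [[-8, -93, 0], [0, 0, 0], 1]
    - [[-8, -93, -40], [0, 0, 0], 1]

```text
time_s: 38.0
eef_pos: [0.4271, -0.2663, 0.1443]
orientation: [179.9, 0.4, 140.5]
contact_force: [1.1, -1.0, -1.2]
width: 0.0516
gripper_force: 30.0
```

```bash
python3 - <<'E'
from h import *
for i in range(3): b=cam("scene");st()
for p,h in(((.453,-.3465),.059),((.509,-.2815),.065)):print(top_circle(cloud(b),p,h-.01,h+.006,.045))
E
```

```text
38.05 [ 0.4221 -0.2635  0.1369] [180.   -0.2 140.5] [-2.63  1.31 -6.92] 0.05131401094310023
38.1 [ 0.4212 -0.2628  0.1384] [-180.    -0.4  140.6] [-1.48  1.43 -2.24] 0.05161961064460429
38.15 [ 0.4223 -0.2632  0.1402] [180.   -0.3 140.6] [-0.26  0.76 -1.15] 0.051309796895784916
[ 4.543e-01 -3.441e-01  3.110e-02  5.750e-02  5.850e+02  4.568e-01
 -3.464e-01  3.080e-02]
[ 5.105e-01 -2.805e-01  3.390e-02  6.390e-02  7.040e+02  5.120e-01
 -2.825e-01  3.430e-02]
```

Request:
play_rows:
  series:
    - [[0, 0, -30], [0, 0, 0], 1]
    - [[0, 0, -60], [0, 0, 0], 1]
    - [[0, 0, -90], [0, 0, 0], 1]
    - [[0, 0, -104], [0, 0, 0], 1]
    - [[0, 0, -107], [0, 0, 0], 1]

```text
time_s: 38.65
eef_pos: [0.4238, -0.2649, 0.0345]
orientation: [180.0, -0.1, 140.6]
contact_force: [-0.2, 0.1, -2.4]
width: 0.0508
gripper_force: 30.0
```

Request:
play_rows:
  series:
    - [[0, 0, -1], [0, 0, 0], 1]
    - [[0, 0, -2], [0, 0, 0], 1]
    - [[0, 0, -3], [0, 0, 0], 1]
    - [[0, 0, -3], [0, 0, 0], 1]
    - [[0, 0, -3], [0, 0, 0], 1]

```text
time_s: 39.15
eef_pos: [0.4244, -0.2664, 0.0326]
orientation: [180.0, 0.1, 140.5]
contact_force: [0.5, 0.1, 6.5]
width: 0.0516
gripper_force: 30.0
```

Request:
play_rows:
  series:
    - [[0, 0, 0], [0, 0, 0], 0]
    - [[0, 0, 0], [0, 0, 0], 0]
    - [[0, 0, 0], [0, 0, 0], 0]
    - [[0, 0, 0], [0, 0, 0], 0]
    - [[0, 0, 0], [0, 0, 0], 0]

```text
time_s: 39.65
eef_pos: [0.4236, -0.2659, 0.0316]
orientation: [180.0, -0.0, 140.5]
contact_force: [-0.6, -0.2, -0.3]
width: 0.0873
gripper_force: 0.0
```

Request:
play_rows:
  series:
    - [[0, 0, 20], [0, 0, 0], 0]
    - [[0, 0, 60], [0, 0, 0], 0]
    - [[0, 0, 110], [0, 0, 0], 0]
    - [[0, 0, 160], [0, 0, 0], 0]
    - [[0, 20, 188], [0, 0, 0], 0]

```text
time_s: 40.15
eef_pos: [0.4247, -0.2482, 0.2231]
orientation: [180.0, 0.3, 140.3]
contact_force: [0.9, -0.8, -0.1]
width: 0.0881
gripper_force: 0.0
```

Request:
play_rows:
  series:
    - [[4, 45, 0], [0, 0, 0], 0]
    - [[8, 90, 0], [0, 0, 0], 0]
    - [[12, 135, 0], [0, 0, 0], 0]
    - [[16, 180, 0], [0, 0, 0], 0]
    - [[20, 225, 0], [0, 0, 0], 0]

```text
time_s: 40.65
eef_pos: [0.4435, -0.0194, 0.2198]
orientation: [-180.0, 0.0, 140.5]
contact_force: [2.3, 0.1, 0.7]
width: 0.0884
gripper_force: 0.0
```

```bash
python3 - <<'E'
from h import *
a=cam("top");b=cam("scene");X=cloud(a);Y=cloud(b);st()
for C in(X,Y):
  print(lidpose(C,(.462,.322)),'knob',top_circle(C,(.463,.323),.048,.06,.05))
  for p,h in(((.453,-.3465),.059),((.509,-.2815),.065),((.424,-.2665),.053)):print(top_circle(C,p,h-.01,h+.006,.04))
save(a,"s10.png",(320,150,470,260),5)
E
```

```text
40.75 [ 0.444  -0.0145  0.2205] [179.8   0.  141. ] [ 0.08  0.5  -0.11] 0.08825747064177648
(4429, np.float64(0.014817880806807666), ((0.46227121353149414, 0.32136788964271545), 0.10400507599115372)) knob [4.632e-01 3.215e-01 1.700e-02 5.450e-02 1.300e+02 4.628e-01 3.203e-01
 1.690e-02]
[ 4.532e-01 -3.453e-01  3.050e-02  5.920e-02  4.060e+02  4.531e-01
 -3.447e-01  3.020e-02]
[ 5.081e-01 -2.835e-01  3.300e-02  6.550e-02  4.700e+02  5.068e-01
 -2.817e-01  3.260e-02]
None
(2197, np.float64(0.01471005910677081), ((0.4607239365577698, 0.3218333423137665), 0.10718049108982086)) knob [4.646e-01 3.209e-01 1.860e-02 5.310e-02 6.800e+01 4.650e-01 3.192e-01
 1.770e-02]
[ 4.550e-01 -3.446e-01  3.080e-02  5.750e-02  5.840e+02  4.568e-01
 -3.463e-01  3.060e-02]
[ 5.091e-01 -2.796e-01  3.500e-02  6.390e-02  7.050e+02  5.120e-01
 -2.826e-01  3.420e-02]
[ 4.245e-01 -2.646e-01  2.790e-02  5.190e-02  3.950e+02  4.276e-01
 -2.668e-01  2.730e-02]
```

View pics/s10.png

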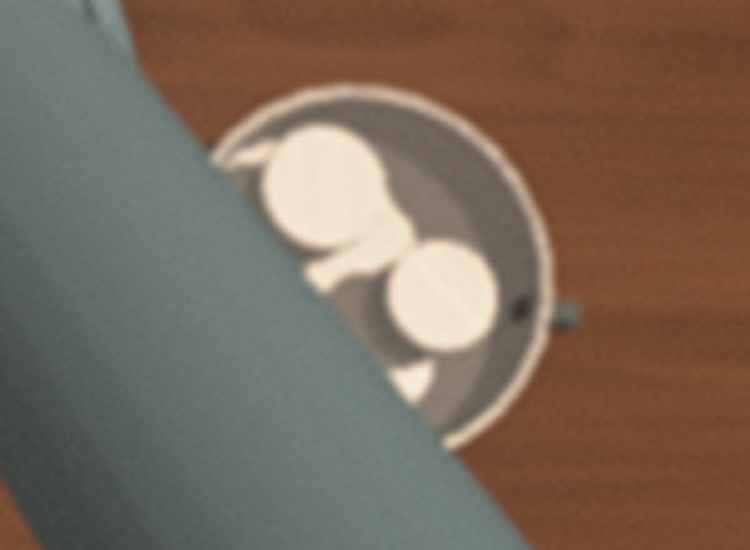

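The crop shows tin_a and tin_b upright in the pot; the arm hides tin_c, but the scene depth shows its top at 52 mm, upright. The lid still lies on the mat with its knob at (0.463,0.321). Going for the lid.

Request:
play_rows:
  series:
    - [[2, 45, 0], [0, 0, 0], 0]
    - [[5, 90, 0], [0, 0, 0], 0]
    - [[8, 135, 0], [0, 0, 0], 0]
    - [[10, 180, 0], [0, 0, 0], 0]
    - [[13, 225, 0], [0, 0, 0], 0]

```text
time_s: 41.25
eef_pos: [0.4568, 0.2049, 0.2195]
orientation: [-180.0, 0.0, 140.4]
contact_force: [0.7, 0.3, -0.1]
width: 0.0882
gripper_force: 0.0
```

Request:
play_rows:
  series:
    - [[3, 45, 0], [0, 0, 0], 0]
    - [[5, 85, 0], [0, 0, 0], 0]
    - [[6, 117, 0], [0, 0, 0], 0]
    - [[6, 117, -40], [0, 0, 0], 0]
    - [[6, 117, -80], [0, 0, 0], 0]

```text
time_s: 41.75
eef_pos: [0.4634, 0.3222, 0.1393]
orientation: [179.9, 0.0, 140.5]
contact_force: [0.6, 0.4, -1.1]
width: 0.0877
gripper_force: 0.0
```

```bash
python3 - <<'E'
from h import *
for i in range(3): b=cam("scene")
a=cam("top");st();Y=cloud(b);print(lidpose(Y,(.462,.322)),'knob',top_circle(Y,(.463,.323),.048,.06,.05))
E
```

```text
41.95 [0.4628 0.3206 0.14  ] [-179.9   -0.   140.5] [-0.75  0.44 -0.38] 0.08803176993063794
(2206, np.float64(0.014707894158963869), ((0.4624256491661072, 0.32412999868392944), 0.1067243292927742)) knob [4.671e-01 3.224e-01 2.010e-02 5.280e-02 7.200e+01 4.653e-01 3.187e-01
 1.760e-02]
```

Descending to TCP z ≈ 0.037 and closing fully before any lift.

Request:
play_rows:
  series:
    - [[0, 0, -40], [0, 0, 0], 0]
    - [[0, 0, -80], [0, 0, 0], 0]
    - [[0, 0, -103], [0, 0, 0], 0]
    - [[0, 0, -103], [0, 0, 0], 0]
    - [[0, 0, -103], [0, 0, 0], 1]
  squeeze: 40

```text
time_s: 42.45
eef_pos: [0.464, 0.3219, 0.0389]
orientation: [179.8, 0.0, 140.4]
contact_force: [0.7, -0.3, 0.4]
width: 0.0826
gripper_force: 0.0
```

Request:
play_rows:
  series:
    - [[0, 0, 0], [0, 0, 0], 1]
    - [[0, 0, 0], [0, 0, 0], 1]
    - [[0, 0, 0], [0, 0, 0], 1]
    - [[0, 0, 0], [0, 0, 0], 1]
    - [[0, 0, 0], [0, 0, 0], 1]

```text
time_s: 42.95
eef_pos: [0.4628, 0.3211, 0.037]
orientation: [180.0, 0.0, 140.5]
contact_force: [-0.1, 0.9, -0.0]
width: 0.0419
gripper_force: 0.0
```

Request:
play_rows:
  series:
    - [[0, 0, 0], [0, 0, 0], 1]
    - [[0, 0, 0], [0, 0, 0], 1]
    - [[0, 0, 0], [0, 0, 0], 1]
    - [[0, 0, 0], [0, 0, 0], 1]
    - [[0, 0, 0], [0, 0, 0], 1]

```text
time_s: 43.45
eef_pos: [0.4629, 0.3213, 0.0368]
orientation: [180.0, -0.0, 140.5]
contact_force: [1.5, 1.2, -0.3]
width: 0.0329
gripper_force: 40.0
```

Request:
play_rows:
  series:
    - [[0, 0, 10], [0, 0, 0], 1]
    - [[0, 0, 50], [0, 0, 0], 1]
    - [[0, 0, 95], [0, 0, 0], 1]
    - [[0, 0, 140], [0, 0, 0], 1]
    - [[0, 0, 180], [0, 0, 0], 1]

```text
time_s: 43.95
eef_pos: [0.4619, 0.3205, 0.2187]
orientation: [-179.9, -0.0, 140.5]
contact_force: [0.8, 0.4, -3.3]
width: 0.0326
gripper_force: 40.0
```

Request:
play_rows:
  series:
    - [[0, -20, 10], [0, 0, 0], 1]
    - [[0, -60, 10], [0, 0, 0], 1]
    - [[0, -100, 10], [0, 0, 0], 1]
    - [[0, -140, 10], [0, 0, 0], 1]
    - [[0, -180, 10], [0, 0, 0], 1]

```text
time_s: 44.45
eef_pos: [0.4615, 0.139, 0.2266]
orientation: [-179.9, -0.0, 140.5]
contact_force: [0.7, -0.4, -3.5]
width: 0.0328
gripper_force: 40.0
```

Request:
play_rows:
  series:
    - [[0, -40, 0], [0, 0, 0], 1]
    - [[0, -80, 0], [0, 0, 0], 1]
    - [[0, -120, 0], [0, 0, 0], 1]
    - [[0, -160, 0], [0, 0, 0], 1]
    - [[0, -200, 0], [0, 0, 0], 1]

```text
time_s: 44.95
eef_pos: [0.4613, -0.0606, 0.2267]
orientation: [-179.9, -0.0, 140.5]
contact_force: [-0.3, 0.3, -2.9]
width: 0.0329
gripper_force: 40.0
```

Request:
play_rows:
  series:
    - [[0, -40, 0], [0, 0, 0], 1]
    - [[0, -80, 0], [0, 0, 0], 1]
    - [[0, -120, 0], [0, 0, 0], 1]
    - [[0, -160, 0], [0, 0, 0], 1]
    - [[0, -200, 0], [0, 0, 0], 1]

```text
time_s: 45.45
eef_pos: [0.4614, -0.2602, 0.2267]
orientation: [-180.0, -0.1, 140.5]
contact_force: [-0.2, -0.5, -3.0]
width: 0.0328
gripper_force: 40.0
```

Request:
play_rows:
  series:
    - [[-1, -25, 0], [0, 0, 0], 1]
    - [[-1, -39, 0], [0, 0, 0], 1]
    - [[-1, -39, -30], [0, 0, 0], 1]
    - [[-1, -39, -65], [0, 0, 0], 1]
    - [[-1, -39, -80], [0, 0, 0], 1]

```text
time_s: 45.95
eef_pos: [0.4598, -0.2961, 0.1442]
orientation: [-180.0, -0.3, 140.5]
contact_force: [-0.4, 0.2, -3.4]
width: 0.033
gripper_force: 40.0
```

```bash
python3 - <<'E'
from h import *
for i in range(5): b=cam("scene")
a=cam("top");st();p=arm.get_state()["eef_pos"]
for C in (cloud(a),cloud(b)):
  m=(np.hypot(C[...,0]-p[0],C[...,1]-p[1])<.13)&(abs(C[...,2]-(p[2]-.022))<.010);P=C[m]
  A=np.c_[P[:,:2]-p[:2],np.ones(len(P))];k=np.linalg.lstsq(A,P[:,2],rcond=None)[0]
  print(len(P),k,p[2]-np.median(P[:,2]),cv2.minEnclosingCircle(P[:,:2].astype(np.float32)))
save(b,"s11.png",(120,200,320,350),4)
E
```

```text
46.25 [ 0.4629 -0.298   0.1484] [1.800e+02 1.000e-01 1.405e+02] [-0.08 -0.26 -2.48] 0.032893664012546
3026 [ 0.00254474 -0.00086613  0.12689475] 0.021508190254441478 ((0.4610081911087036, -0.29814374446868896), 0.10363136976957321)
5057 [0.00025212 0.00737287 0.12514271] 0.02329581818839946 ((0.46137118339538574, -0.2954930365085602), 0.10556744039058685)
```

View pics/s11.png

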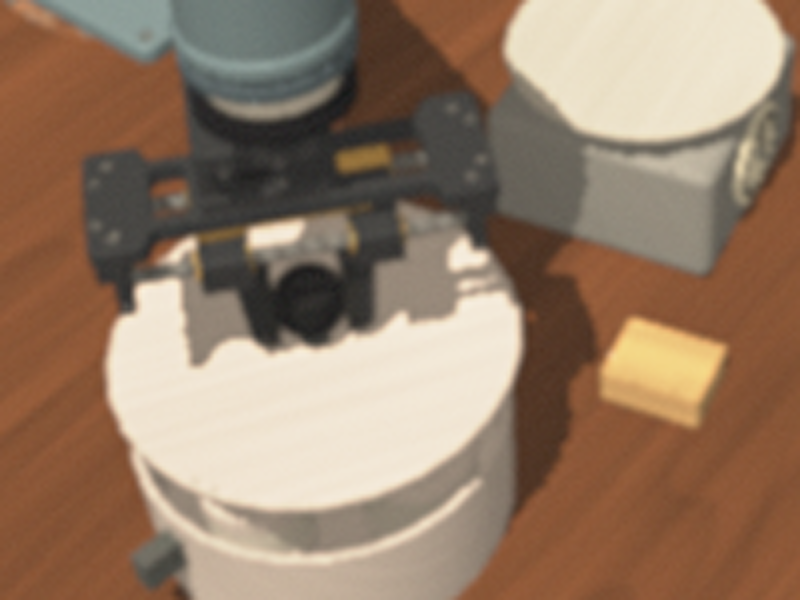

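The crop shows the lid level and centred above the pot, with the knob in the jaws at (310,300). I correct by 2 mm in y and lower.

Request:
play_rows:
  series:
    - [[0, -2, 0], [0, 0, 0], 1]
    - [[0, -2, -15], [0, 0, 0], 1]
    - [[0, -2, -28], [0, 0, 0], 1]
    - [[0, -2, -36], [0, 0, 0], 1]
    - [[0, -2, -41], [0, 0, 0], 1]

```text
time_s: 46.75
eef_pos: [0.461, -0.2995, 0.1042]
orientation: [-180.0, -0.1, 140.5]
contact_force: [-0.2, -1.1, -3.2]
width: 0.0325
gripper_force: 40.0
```

Request:
play_rows:
  series:
    - [[0, 0, -1], [0, 0, 0], 1]
    - [[0, 0, -2], [0, 0, 0], 1]
    - [[0, 0, -2], [0, 0, 0], 1]
    - [[0, 0, -2], [0, 0, 0], 1]
    - [[0, 0, -2], [0, 0, 0], 1]

```text
time_s: 47.25
eef_pos: [0.462, -0.3, 0.1039]
orientation: [180.0, 0.0, 140.5]
contact_force: [0.4, 0.4, -1.6]
width: 0.0324
gripper_force: 40.0
```

Contact is beginning at the expected height of 0.104, so I lower a hair more and let go.

Request:
play_rows:
  series:
    - [[0, 0, -1], [0, 0, 0], 1]
    - [[0, 0, -1], [0, 0, 0], 1]
    - [[0, 0, -1], [0, 0, 0], 0]
    - [[0, 0, -1], [0, 0, 0], 0]
    - [[0, 0, -1], [0, 0, 0], 0]

```text
time_s: 47.75
eef_pos: [0.4619, -0.3001, 0.1028]
orientation: [180.0, 0.0, 140.5]
contact_force: [0.7, -0.6, -0.2]
width: 0.0547
gripper_force: 0.0
```

Request:
play_rows:
  series:
    - [[0, 0, 0], [0, 0, 0], 0]
    - [[0, 0, 0], [0, 0, 0], 0]
    - [[0, 0, 0], [0, 0, 0], 0]
    - [[0, 0, 30], [0, 0, 0], 0]
    - [[0, 0, 80], [0, 0, 0], 0]

```text
time_s: 48.25
eef_pos: [0.4597, -0.2991, 0.1811]
orientation: [-180.0, -0.4, 140.5]
contact_force: [1.3, -0.6, -0.1]
width: 0.088
gripper_force: 0.0
```

Request:
play_rows:
  series:
    - [[0, 30, 20], [0, 0, 0], 0]
    - [[0, 70, 20], [0, 0, 0], 0]
    - [[0, 110, 20], [0, 0, 0], 0]
    - [[0, 150, 20], [0, 0, 0], 0]
    - [[0, 190, 20], [0, 0, 0], 0]

```text
time_s: 48.75
eef_pos: [0.4615, -0.1085, 0.2029]
orientation: [-180.0, 0.0, 140.5]
contact_force: [-0.2, -0.1, -0.8]
width: 0.0884
gripper_force: 0.0
```

```bash
python3 - <<'E'
from h import *
for i in range(5): b=cam("scene")
a=cam("top");st()
for C in (cloud(a),cloud(b)):
  m=(np.hypot(C[...,0]-.462,C[...,1]+.2985)<.13)&(abs(C[...,2]-.082)<.012);P=C[m]
  A=np.c_[P[:,:2]-[.462,-.2985],np.ones(len(P))];k=np.linalg.lstsq(A,P[:,2],rcond=None)[0]
  print(len(P),k.round(4),np.median(P[:,2]),cv2.minEnclosingCircle(P[:,:2].astype(np.float32)))
  print(top_circle(C,(.462,-.2985),.112,.13,.05))
save(b,"s12.png",(120,200,320,370),3.5)
E
```

```text
49.05 [ 0.4617 -0.1113  0.2026] [-180.     0.   140.4] [-0.    0.04 -0.96] 0.08793147968612602
161 [0.0088 0.0064 0.0826] 0.08238987837489857 ((0.4569234549999237, -0.3039833605289459), 0.1042107343673706)
None
5970 [0.0003 0.007  0.0812] 0.0811590948148986 ((0.46217983961105347, -0.29776686429977417), 0.10561039298772812)
[ 4.622e-01 -2.982e-01  1.720e-02  1.206e-01  2.030e+02  4.646e-01
 -2.999e-01  1.740e-02]
```

View pics/s12.png

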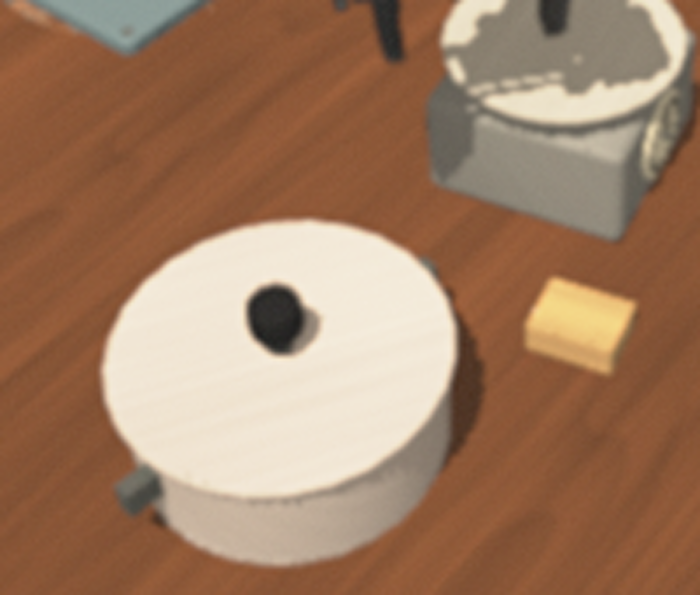

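The picture shows the lid seated level on the pot, knob at (275,318). Its centre (0.4622,-0.2978) and height (81.2 mm) match the first seated reading, and the gripper is clear. Handing in.

```bash
python3 -c "
from cell import arm
print(arm.hand_in())"
```

```text
the job is handed in; nothing more can be done
None
```

I weighed tin_a (about 0.42 kg), tin_b (about 0.37 kg) and tin_c (about 0.22 kg) in that order and found no tin_d; all three now stand upright in the pot with the lid seated, and the job is handed in (no verdict was returned).

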